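# Tighten the filler plug of the brooder's humidifier tank

### The job

The brass screw plug deep in the filler neck of the white humidifier tank has only been started by hand. Take the T-handle hex key out of its holder, stand it upright on the plug and, pressing only lightly, turn it until it drops fully into the plug's socket; then tighten the plug clockwise until you feel the seal firmly stop it, without forcing it. Put the key back standing in its holder, and leave the dropper bottle, the glass jar and the food cup where they are.

Things in the scene. Friction and masses are not known exactly. Their poses are not given: they have to be found in the camera images.
- tank: White moulded water tank of the brooder's humidifier, 110 x 146 x 62 mm (x, y, z), full and standing firm: it does not slide. Origin: centre of its underside, on the table; z up. Sight strip on the -x face, a brass hose spigot sticks 25 mm out of the +x face, a low grey breather cap on top. A grey filler neck rises from its top, axis at (-6, -24) mm from the origin.
- neck_rim (a point): Centre of the open mouth of the filler neck, 106 mm above the table. The neck is an upright tube of 48 mm inner and 57 mm outer diameter (60 mm at its collar). The brass screw plug sits inside it, 20 mm below this point.
- plug_top (a point): Centre of the plug's top face on the neck's axis, 86 mm above the table. Its hexagon socket is 17.8 mm across flats; a round steep lead-in, 24 mm wide at the top, 20 mm at the bottom and 5 mm deep, stands above it. The flats run from 5 to 19 mm below this point. The angle of the hexagon differs each time, is not given and can hardly be seen down in the neck.
- socket_floor (a point): Centre of the socket's floor, 19 mm below plug_top on the same axis. While the hexagons do not match, the key's tip stops about 12.5 mm above this point, on the rim; within about 5 degrees of a match (one every 60 degrees of turn) it drops to the floor. Press with 3 to 8 N while turning; over 15 N jams its corners in the rim. The plug stays still until the key is in.
- plug (a joint): Turn of the plug in its thread about the neck's axis, rad, growing clockwise seen from above (tightening). Starts at 0 to 0.35 and runs stiffly (about 0.25 N m at 0.3 rad/s, less when slower) up to 1.0, where it is down on its sealing ring. The key has 0.09 rad of play either way in the socket.
- seal (a joint): Elastic wind-up of the plug on its sealing ring, rad, in the tightening sense: the turning moment divided by 4 N m per rad. It springs back to 0 when the key lets go. Down on the seal, a moment of 0.4 to 0.8 N m (0.1 to 0.2 rad) is right; over 1.0 N m (0.25 rad) crushes the ring.
- key: T-handle hex key, 0.24 to 0.39 kg: steel hexagon shank 17 mm across flats (19.6 mm across corners), tip chamfered over 1.5 mm, black crossbar on top. Origin: centre of the tip's end face; z runs up the shank to the handle, y along the crossbar. Two opposite corners of the hexagon point along x.
- key_grip (a point): Centre of the key's crossbar, 130 mm above its tip: the place to grip, across the key's x axis. The bar is 100 mm long (y), 20 mm thick (x) and 26 mm high, with flat sides; a round hub 27 mm wide under it reaches down to 106 mm above the tip.
- holder: Holder of the key: a fixed dark round foot, 86 mm wide and 7 mm thick, with an upright aluminium tube of 24 mm inner diameter. Origin: centre of the foot's underside on the table; the tube's axis runs up through it. The key stands in the tube in any yaw, its tip on the foot 7 mm above the table; it can lean by up to about 0.06 rad.
- holder_mouth (a point): Centre of the holder tube's mouth, 60 mm above the table, flared to about 32 mm.
- glass_jar: Small open glass jar, 62 mm wide, 60 mm high, standing on the table; origin at the centre of its underside.
- food_cup: Small clear cup of yellow mash, 42 mm wide, 38 mm high; origin at the centre of its underside.
- dropper_bottle: Brown dropper bottle with a black bulb, 33 mm wide, 102 mm high, standing between the tank and the holder; origin at the centre of its underside.

How it is judged:
On the way, in this order (a step that is already met when the one before it is completed fails the run):
1. the key has dropped fully into the plug's socket and stands upright in it (z of key in the frame of socket_floor below 0.005 m and horizontal distance between key and socket_floor below 0.004 m and angle between key's own z axis and vertical below 0.12 rad), for 0.2 s.
2. the plug is down and pulled tight on its seal (wound up by over 0.08 rad, 0.32 N m) with the key still in the socket (all of step 1 and value of joint plug above 0.97 rad and value of joint seal above 0.08 rad), for 0.2 s.
At the end, for the whole second after the job is handed in: the plug is on its seal (plug joint above 0.95 rad) and the key stands at rest in its holder: tip within 6 mm of the tube's axis and less than 12 mm above the holder's underside, leaning less than 0.15 rad (value of joint plug above 0.95 rad and horizontal distance between key and holder below 0.006 m and z of key in the frame of holder below 0.012 m and angle between key's own z axis and vertical below 0.15 rad and linear speed of key below 0.02 m/s); the robot touches nothing.
It fails at once if the key is pressed on the tank, its neck or its plug with more than 30 N while its tip is still more than 10.5 mm above the socket floor, not yet dropped in (contact force between key and tank above 30 N and z of key in the frame of socket_floor above 0.0105 m).
It fails at once if the plug is overtightened and its seal crushed (wound up beyond 0.25 rad, 1 N m) (value of joint seal above 0.25 rad).
It fails at once if the dropper bottle is shifted by more than 20 mm or knocked over (distance of dropper_bottle from where it was at the start of the episode above 0.02 m or angle between dropper_bottle's own z axis and vertical above 0.5 rad).
It fails at once if the glass jar is shifted by more than 20 mm or knocked over (distance of glass_jar from where it was at the start of the episode above 0.02 m or angle between glass_jar's own z axis and vertical above 0.5 rad).
It fails at once if the food cup is shifted by more than 20 mm or knocked over (distance of food_cup from where it was at the start of the episode above 0.02 m or angle between food_cup's own z axis and vertical above 0.5 rad).
It also fails if it takes over 72 s, if anything falls off the work surface, if the arm or the gripper's body presses on something with over 40 N, if the wrist force passes 120 N, or if a joint passes its speed limit or range.

### The arm

A 7-joint arm with a two-finger parallel gripper is mounted at the origin on a cart in front of the work surface, level with it; the furniture and walls round the work are solid. World frame = base frame: x ahead of the robot, y to its left, z up, the work surface at z = 0. Lengths are in m, angles in rad, forces in N, time in s.
With the tool pointing down it reaches from about 0.425 to 0.925 m from the base axis. Payload 6.8 kg.
Tool frame: the origin (TCP) lies on the centre line of the jaws, within the pads' length; the fingertips stand 17 mm ahead of it and the grasp point (between the pads) lies 2 mm behind it; z points along the fingers, x is the direction in which the jaws open and shut, and the axes are right-handed (so a half turn about z gives the same grasp; the last joint's range is limited). The gripper opens to 85 mm and grips with 20 to 120 N. Pads are 22 mm wide; open, the fingers measure 114 mm over their backs; the gripper's body (76 mm by 85 mm) begins 54 mm behind the grasp point. The pads swing forward as they close: fully open they stand 13 mm farther back than shut.
Start: joints at [1.131, 0.477, 0.022, 1.555, -0.011, 1.109, -0.083], TCP at [0.22, -0.638, 0.248] pointing down, gripper open.
Joint ranges: [-2.96, 2.96], [-0.34, 2.1], [-1.41, 1.46], [0.24, 2.44], [-1.37, 4.51], [0.17, 1.92], [-2.96, 2.96]. Speed limits (rad/s): [2.39, 2.39, 3.14, 3.14, 3.14, 3.14, 3.14].

### API

Orientations are given as a rotation vector (axis times angle).
In Python, from bench import r gives the robot as it stands.
- The arm moves only by the tool arm_command, never from a script. Its argument "increments" is a list of rows, each a list of 3 entries, a list of its own where there are three numbers: the shift along the world's x, y, z in m, then the turn, a rotation vector about the world's x, y, z in rad, then the opening in per cent of the stroke, from 0 (shut) to 100 (fully open). A call has 1 to 10 rows; each row is the pose to reach, as a shift and turn from the pose commanded when the call began; what a row does not reach only later rows make up. A row lasts 1/10 s, in which the tool goes at most 50 mm and 8.59 degrees, less where a joint would pass 70% of its speed; a pose out of reach is approached as far as the arm can. A call with a gripper value outside its range is refused whole. The fingers move at their own pace and stop on an object; "newtons" is the grip in N (left out, the last holds). Time passes only in rows, so rows that repeat a pose let the fingers close. It gives the time, the measured TCP pose, the force and the opening at its end, in the units of the state.
- r.get_obs(): the state, without advancing time (a new reading comes with each control period).
- r.grab_frame(name): name is "scene" or "side" or "wrist"; returns the picture (480x640x3 uint8, blue, green, red); there is no depth.
- r.camera_model(name): a dict with "camera_matrix" (3x3 intrinsics, pixels), "camera_from_world" (4x4, takes a point from world to camera coordinates). Camera axes: x right, y down, z forward; pixel columns grow to the right and rows downward; lengths in m; the calibration is good to about 2 mm. A picture is of the moment at which its call begins: read the wrist's pose just before it. camera_model takes no time and is no camera call; for the wrist camera it gives the pose at the moment of the call.
- r.hand_in(): hands the job in, once; it reports no verdict.
The state is a dict: "clock": time; "joints": joint angles; "qvel": joint speeds; "tau": joint torques, N m; "tcp_pos": TCP position; "orientation": TCP orientation; "contact_force": force on the tool from outside, world axes, zero at the start; "moment": the same for the moment, N m; "grip_width": finger opening in m.
Only numpy, scipy, OpenCV 4.12 (cv2) and the standard library are available. Lean on these libraries where they do the work, as an engineer would, in place of code of your own. Each camera call takes 0.05 s, during which the arm holds its last target. There are 200 camera calls.

## Working session

There is one attempt and no reset: what is moved stays moved. The work goes in short steps, Python scripts to look and compute and a tool call to move; the robot and the scene stay as the last step left them, time stands still between calls to the robot, and variables do not carry over. Pictures are saved under pics/ and viewed, about 8 in all and at most 12, crops included, and the job is handed in when it is done.

Besides the shell and the picture viewer there is one more tool, called after "Request:" by a JSON object that holds its "fn" and its "kwargs". arm_command: Moves the arm, as the interface text tells. Its arguments: {"type":"object","properties":{"increments":{"type":"array","items":{"type":"array"}},"newtons":{"type":"number"}},"required":["increments"]}

```bash
mkdir -p pics; ls; python3 - <<'E'
from bench import r
import cv2,numpy as np
o=r.get_obs(); print({k:np.round(v,3).tolist() for k,v in o.items()})
a=r.grab_frame("scene"); b=r.grab_frame("side")
cv2.imwrite("pics/scene.png",a); cv2.imwrite("pics/side.png",b)
for n in("scene","side","wrist"):
    m=r.camera_model(n); print(n,np.round(m["camera_matrix"],1).tolist(),np.round(m["camera_from_world"],3).tolist())
E
```

```text
pics
{'clock': 0.0, 'joints': [1.131, 0.478, 0.022, 1.556, -0.012, 1.109, -0.083], 'qvel': [-0.0, -0.002, 0.0, -0.0, -0.001, 0.0, -0.002], 'tau': [-0.0, -59.644, 1.608, -28.12, 0.012, 0.009, 0.0], 'tcp_pos': [0.22, -0.638, 0.247], 'orientation': [-2.557, 1.823, 0.002], 'contact_force': [0.725, 0.187, 0.757], 'moment': [0.029, -0.017, 0.062], 'grip_width': 0.086}
scene [[519.1, 0.0, 317.1], [0.0, 519.1, 247.6], [0.0, 0.0, 1.0]] [[0.991, 0.136, -0.004, -0.587], [0.096, -0.723, -0.684, -0.124], [-0.095, 0.677, -0.73, 1.15], [0.0, 0.0, 0.0, 1.0]]
side [[579.6, 0.0, 322.6], [0.0, 579.6, 232.6], [0.0, 0.0, 1.0]] [[0.952, -0.306, 0.003, -0.669], [-0.251, -0.788, -0.563, 0.067], [0.174, 0.535, -0.827, 1.067], [0.0, 0.0, 0.0, 1.0]]
wrist [[371.4, 0.0, 311.3], [0.0, 371.4, 237.4], [0.0, 0.0, 1.0]] [[0.325, -0.946, -0.001, -0.674], [-0.911, -0.313, 0.267, -0.034], [-0.252, -0.086, -0.964, 0.378], [0.0, 0.0, 0.0, 1.0]]
```

View pics/scene.png

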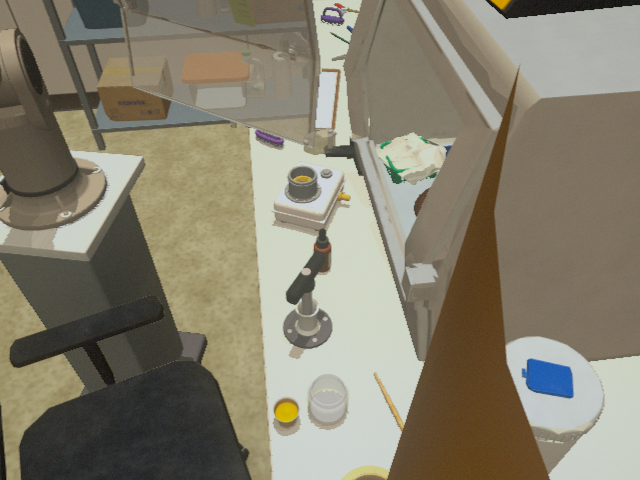

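View pics/side.png

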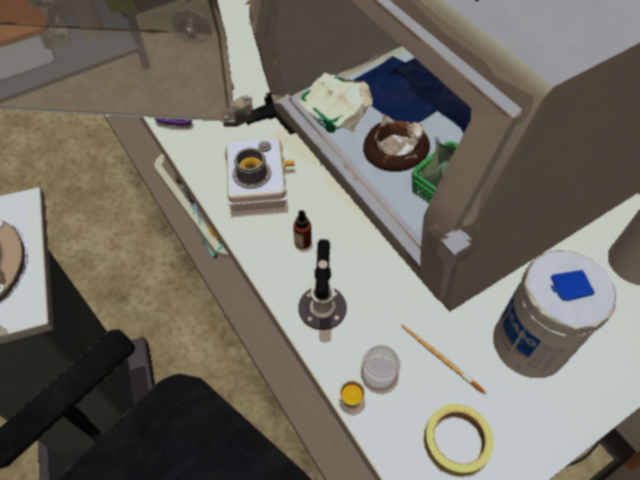

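```bash
cat > h.py <<'E'
import numpy as np
from bench import r
def ray(n,uv,m=None):
    m=m or r.camera_model(n);K=np.array(m["camera_matrix"]);T=np.array(m["camera_from_world"])
    R,t=T[:3,:3],T[:3,3]; d=R.T@np.linalg.solve(K,[uv[0],uv[1],1.]); return -R.T@t,d
def plane(n,uv,z,m=None):
    c,d=ray(n,uv,m); return c+d*(z-c[2])/d[2]
def proj(n,p,m=None):
    m=m or r.camera_model(n);K=np.array(m["camera_matrix"]);T=np.array(m["camera_from_world"])
    q=K@(T[:3,:3]@np.array(p)+T[:3,3]); return q[:2]/q[2]
def tri(a,b):
    A=[];y=[]
    for c,d in (a,b):
        d=d/np.linalg.norm(d);P=np.eye(3)-np.outer(d,d);A.append(P);y.append(P@c)
    return np.linalg.lstsq(np.vstack(A),np.hstack(y),rcond=None)[0]
E
python3 - <<'E'
from h import *
import cv2
P=lambda s,*a:print(s,np.round(np.array(a),3).tolist())
P("rim",plane("scene",(303,173),.106),plane("side",(250,161),.106),tri(ray("scene",(303,173)),ray("side",(250,161))))
P("foot",plane("scene",(307,327),.005),plane("side",(323,308),.005))
P("bar ends",tri(ray("scene",(323,256)),ray("side",(323,247))),tri(ray("scene",(294,295)),ray("side",(322,292))))
P("bottle base",plane("scene",(322,267),0),plane("side",(303,244),0))
P("cup",plane("scene",(287,412),.03),plane("side",(352,394),.03))
P("jar",plane("scene",(328,402),.03),plane("side",(380,369),.03))
P("tank TL, scene",plane("scene",(277,209),.062),plane("scene",(324,216),.062),plane("scene",(345,180),.062),)
a=cv2.imread("pics/scene.png")[140:380,240:400];b=cv2.imread("pics/side.png")[120:360,210:370]
cv2.imwrite("pics/c1.png",np.hstack([cv2.resize(i,None,fx=2.5,fy=2.5,interpolation=2) for i in(a,b)]))
E
```

```text
rim [[0.564, 0.008, 0.106], [0.56, -0.001, 0.106], [0.562, 0.003, 0.107]]
foot [[0.614, -0.283, 0.005], [0.612, -0.282, 0.005]]
bar ends [[0.631, -0.23, 0.126], [0.6, -0.315, 0.131]]
bottle base [[0.621, -0.139, 0.0], [0.618, -0.14, 0.0]]
cup [[0.61, -0.452, 0.03], [0.606, -0.45, 0.03]]
jar [[0.668, -0.429, 0.03], [0.662, -0.425, 0.03]]
tank TL, scene [[0.521, -0.055, 0.062], [0.615, -0.063, 0.062], [0.644, 0.051, 0.062]]
```

View pics/c1.png

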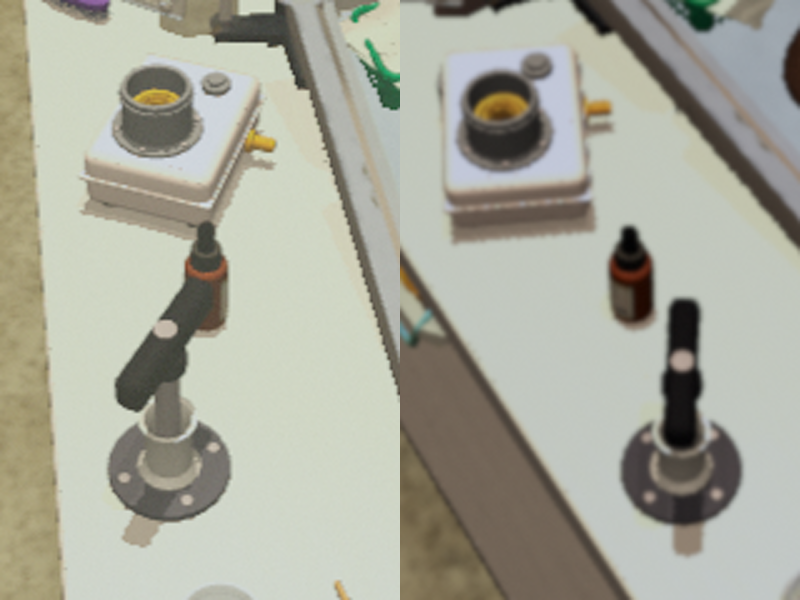

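Request:
{"fn": "arm_command", "kwargs": {"increments": [[[0.03,0.04,0.03],[0,0,0],100],[[0.06,0.08,0.04],[0,0,0],100],[[0.09,0.12,0.04],[0,0,0],100],[[0.12,0.16,0.04],[0,0,0],100],[[0.15,0.2,0.04],[0,0,0],100],[[0.18,0.24,0.04],[0,0,0],100],[[0.21,0.28,0.04],[0,0,0],100],[[0.24,0.32,0.04],[0,0,0],100],[[0.27,0.36,0.04],[0,0,0],100],[[0.3,0.4,0.04],[0,0,0],100]]}}

```text
clock: 1.1
tcp_pos: [0.5153, -0.2433, 0.2881]
orientation: [2.557, -1.824, -0.001]
contact_force: [-0.1, -0.4, 0.6]
grip_width: 0.0853
```

Request:
{"fn": "arm_command", "kwargs": {"increments": [[[0.03,0.04,0],[0,0,0],100],[[0.06,0.08,0],[0,0,0],100],[[0.07,0.1,0],[0,0,0],100],[[0.07,0.1,0],[0,0,0],100],[[0.07,0.1,0],[0,0,0],100]]}}

```text
clock: 1.6
tcp_pos: [0.5844, -0.1452, 0.2878]
orientation: [2.558, -1.823, -0.001]
contact_force: [-0.9, -1.0, -0.1]
grip_width: 0.0852
```

```bash
python3 - <<'E'
from h import *
import cv2,pickle
print(np.round(r.get_obs()["tcp_pos"],4),np.abs(r.get_obs()["qvel"]).max())
m=r.camera_model("wrist"); a=r.grab_frame("wrist"); cv2.imwrite("pics/w1.png",a); pickle.dump(m,open("w1.pkl","wb"))
for n,p in dict(rim=(.562,.003,.106),foot=(.613,-.283,.005),bar=(.613,-.28,.15)).items(): print(n,proj("wrist",p,m).round())
E
```

```text
[ 0.5844 -0.1452  0.2878] 0.030218518776163366
rim [132. 185.]
foot [436. 213.]
bar [495. 252.]
```

View pics/w1.png

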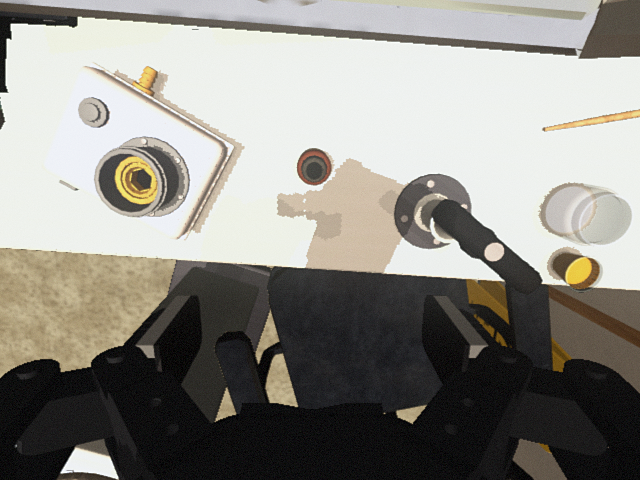

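```bash
cat > m.py <<'E'
from h import *
import cv2,pickle
a=cv2.imread("pics/w1.png"); m=pickle.load(open("w1.pkl","rb"))
g=cv2.cvtColor(a,cv2.COLOR_BGR2GRAY)
# bar: darkest region
k=(g<50).astype(np.uint8); k[:, :425]=0; k[:195]=0; k[295:]=0; k[:,545:]=0
n,l,s,c=cv2.connectedComponentsWithStats(k); i=1+s[1:,4].argmax(); k=(l==i).astype(np.uint8)
ct=max(cv2.findContours(k,0,2)[0],key=cv2.contourArea); rr=cv2.minAreaRect(ct); print("bar",rr,s[i])
vx,vy,x0,y0=cv2.fitLine(ct,2,0,.01,.01).ravel()
pa=plane("wrist",(x0,y0),.15,m); pb=plane("wrist",(x0+40*vx,y0+40*vy),.15,m); d=pb-pa
print("bar dir",np.degrees(np.arctan2(d[1],d[0])))
# cap: bright within bar bbox
h=((g>150)[235:268,480:508]).astype(np.uint8); n,l,s,c=cv2.connectedComponentsWithStats(h); i=1+s[1:,4].argmax(); cc=c[i]+[480,235]; print("cap",cc,s[i],plane("wrist",cc,.150,m))
big=cv2.resize(a[130:230,80:200],None,fx=4,fy=4,interpolation=2)
cv2.imwrite("pics/c2.png",np.hstack([big,cv2.resize(a[160:260,390:470],None,fx=4,fy=4,interpolation=2)]))
E
python3 m.py
```

```text
bar ((511.2988586425781, 269.8468322753906), (69.72889709472656, 38.14030456542969), 51.911224365234375) [475 250  70  45 662]
bar dir -94.68351711915588
cap [493.83687943 251.57092199] [  5   8  19  18 282] [ 0.6128262  -0.27884781  0.15      ]
```

View pics/c2.png

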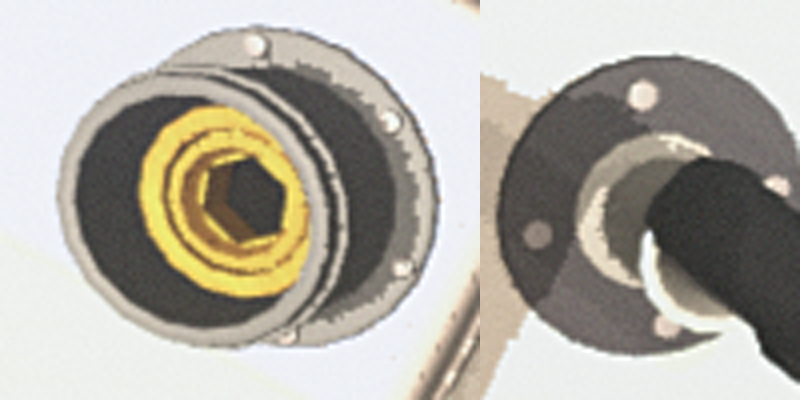

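```bash
cat >> m.py <<'E'
print("rim",plane("wrist",(128.8,183),.106,m)," foot",plane("wrist",(432.75,211.3),.007,m))
pts=[]
for x in range(468,526):
    col=g[200:285,x].astype(int); y=np.argmin(np.diff(col)); pts.append((x,200+y+.5))
pts=np.array(pts,np.float32); 
vx,vy,x0,y0=cv2.fitLine(pts,cv2.DIST_HUBER,0,.01,.01).ravel()
res=np.abs((pts-[x0,y0])@[-vy,vx]); print("res",np.median(res),res.max())
for z in(.15,.124):
    pa=plane("wrist",(x0,y0),z,m); pb=plane("wrist",(x0+30*vx,y0+30*vy),z,m); d=pb-pa; print("dir",z,np.degrees(np.arctan2(d[1],d[0])), "dist of cap from edge", abs(np.cross(d[:2]/np.linalg.norm(d[:2]),(np.array([.6128,-.2788])-pa[:2]))))
E
python3 m.py 2>/dev/null
```

```text
bar ((511.2988586425781, 269.8468322753906), (69.72889709472656, 38.14030456542969), 51.911224365234375) [475 250  70  45 662]
bar dir -94.68351711915588
cap [493.83687943 251.57092199] [  5   8  19  18 282] [ 0.6128262  -0.27884781  0.15      ]
rim [0.56251415 0.00606214 0.106     ]  foot [ 0.6139615  -0.27810942  0.007     ]
res 9.160456 48.158154
dir 0.15 -13.500195378406541 dist of cap from edge 0.00686283992729117
dir 0.124 -13.500195378406596 dist of cap from edge 0.0233212882152697
```

```bash
python3 - <<'E'
from h import *
import cv2,pickle
a=cv2.imread("pics/w1.png"); m=pickle.load(open("w1.pkl","rb")); g=cv2.cvtColor(a,cv2.COLOR_BGR2GRAY)
P=np.array([(x,205+np.argmax(g[205:285,x]<110)) for x in range(476,526)],np.float32); print(P[::7].astype(int).tolist())
Q=np.array([(x,285-np.argmax(g[:286,x][::-1][20:]<90)-20) for x in range(452,478)],np.float32); print(Q[::4].astype(int).tolist())
for p in (P,Q):
    vx,vy,x0,y0=cv2.fitLine(p,cv2.DIST_HUBER,0,.01,.01).ravel()
    pa=plane("wrist",(x0,y0),.15,m); d=plane("wrist",(x0+30*vx,y0+30*vy),.15,m)-pa; d/=np.linalg.norm(d)
    print(np.degrees(np.arctan2(d[1],d[0])), np.median(np.abs((p-[x0,y0])@[-vy,vx])), d[0]*(-.2788-pa[1])-d[1]*(.6128-pa[0]))
E
```

```text
[[476, 220], [483, 226], [490, 230], [497, 238], [504, 244], [511, 250], [518, 256], [525, 262]]
[[452, 237], [456, 239], [460, 246], [464, 250], [468, 254], [472, 256], [476, 257]]
-109.88548827788726 0.25504518 -0.00878968433051788
-114.93798308085472 0.84661263 0.013926093197446674
```

Request:
{"fn": "arm_command", "kwargs": {"increments": [[[0.004,-0.02,0],[0,0,0.13],100],[[0.008,-0.04,0],[0,0,0.26],100],[[0.012,-0.06,-0.005],[0,0,0.39],100],[[0.016,-0.08,-0.01],[0,0,0.52],100],[[0.02,-0.1,-0.02],[0,0,0.65],100],[[0.025,-0.12,-0.03],[0,0,0.78],100],[[0.029,-0.134,-0.04],[0,0,0.89],100],[[0.029,-0.134,-0.05],[0,0,0.89],100],[[0.029,-0.134,-0.05],[0,0,0.89],100]]}}

```text
clock: 2.55
tcp_pos: [0.6117, -0.28, 0.2363]
orientation: [-3.092, 0.554, 0.006]
contact_force: [-0.2, 0.9, -0.3]
grip_width: 0.0856
```

```bash
python3 - <<'E'
from h import *
import cv2,pickle
o=r.get_obs();print(np.round(o["tcp_pos"],4),np.round(o["orientation"],3),np.round(o["joints"],2))
m=r.camera_model("wrist"); a=r.grab_frame("wrist"); cv2.imwrite("pics/w2.png",a); pickle.dump(m,open("w2.pkl","wb"))
u,v=proj("wrist",(.6128,-.2788,.15),m).astype(int); print(u,v,"tcp proj z.15",proj("wrist",(*o["tcp_pos"][:2],.15),m))
g=cv2.cvtColor(a,cv2.COLOR_BGR2GRAY)
h=np.zeros_like(g); h[v-35:v+35,u-35:u+35]=(g>130)[v-35:v+35,u-35:u+35]
n,l,s,c=cv2.connectedComponentsWithStats(h)
for i in range(1,n):
    if s[i,4]>60: print(s[i],c[i],plane("wrist",c[i],.15,m).round(4))
E
```

```text
[ 0.6117 -0.28    0.2363] [-3.092  0.554  0.006] [ 0.58  0.51 -0.35  1.55  0.19  1.12 -0.17]
313 249 tcp proj z.15 [312.06230367 251.37958871]
[289 214   7  20  98] [292.08163265 221.71428571] [ 0.6071 -0.2589  0.15  ]
[331 214  12  17 110] [335.53636364 222.81818182] [ 0.6307 -0.2683  0.15  ]
[278 230  20  54 886] [286.79006772 260.93792325] [ 0.5954 -0.2803  0.15  ]
[330 231  18  53 804] [339.09452736 260.85945274] [ 0.6249 -0.2912  0.15  ]
```

View pics/w2.png

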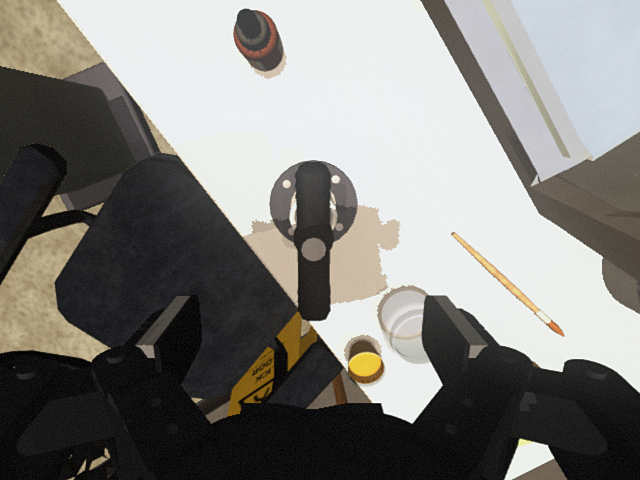

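Request:
{"fn": "arm_command", "kwargs": {"increments": [[[0.001,0.001,-0.04],[0,0,0],100],[[0.001,0.001,-0.075],[0,0,0],100],[[0.001,0.001,-0.092],[0,0,0],100],[[0.001,0.001,-0.092],[0,0,0],50],[[0.001,0.001,-0.092],[0,0,0],0],[[0.001,0.001,-0.092],[0,0,0],0],[[0.001,0.001,-0.092],[0,0,0],0],[[0.001,0.001,-0.092],[0,0,0],0],[[0.001,0.001,-0.092],[0,0,0],0],[[0.001,0.001,-0.092],[0,0,0],0]], "newtons": 100}}

```text
clock: 3.6
tcp_pos: [0.6157, -0.2784, 0.1482]
orientation: [3.093, -0.546, 0.005]
contact_force: [-0.4, 0.3, 6.7]
grip_width: 0.0177
```

Request:
{"fn": "arm_command", "kwargs": {"increments": [[[0,0,0],[0,0,0],0],[[0,0,0],[0,0,0],0]]}}

```text
clock: 3.8
tcp_pos: [0.6158, -0.2784, 0.1483]
orientation: [3.093, -0.546, 0.005]
contact_force: [-0.6, 0.4, 6.1]
grip_width: 0.0175
```

```bash
python3 - <<'E'
from h import *
import cv2
o=r.get_obs();print({k:np.round(v,4).tolist() for k,v in o.items()})
m=r.camera_model("wrist"); a=r.grab_frame("wrist"); s=r.grab_frame("side"); c=r.grab_frame("scene")
cv2.imwrite("pics/g1.png",np.hstack([cv2.resize(a[180:400,210:430],(400,400)),cv2.resize(s[220:340,265:385],(400,400),interpolation=2)]))
E
```

```text
{'clock': 3.8, 'joints': [0.5674, 0.5979, -0.3378, 1.6223, 0.2304, 0.9577, -0.198], 'qvel': [-0.0007, 0.0006, -0.0003, 0.0015, 0.0011, -0.0007, -0.0003], 'tau': [-0.024, -58.9212, -3.9452, -23.229, 0.0659, -0.3319, 0.0009], 'tcp_pos': [0.6158, -0.2784, 0.1483], 'orientation': [3.0932, -0.5458, 0.0047], 'contact_force': [-0.575, 0.4263, 6.1458], 'moment': [0.1265, 0.2164, 0.0233], 'grip_width': 0.0175}
```

View pics/g1.png

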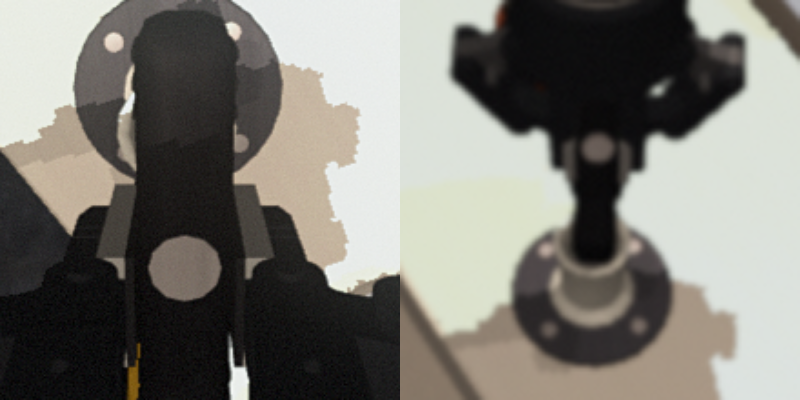

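Request:
{"fn": "arm_command", "kwargs": {"increments": [[[0,0,0.01],[0,0,0],0],[[0,0,0.03],[0,0,0],0],[[0,0,0.05],[0,0,0],0],[[0,0,0.075],[0,0,0],0],[[0,0,0.1],[0,0,0],0],[[0,0,0.125],[0,0,0],0],[[0,0,0.125],[0,0,0],0],[[0,0,0.125],[0,0,0],0],[[0,0,0.125],[0,0,0],0]]}}

```text
clock: 4.85
tcp_pos: [0.6136, -0.2779, 0.2694]
orientation: [-3.093, 0.545, 0.005]
contact_force: [-0.9, 0.9, -2.4]
grip_width: 0.0173
```

```bash
python3 - <<'E'
from h import *
import cv2
o=r.get_obs();print({k:np.round(v,4).tolist() for k,v in o.items()})
m=r.camera_model("wrist"); a=r.grab_frame("wrist"); s=r.grab_frame("side"); c=r.grab_frame("scene")
for n,i in zip(("w3","s3","c3"),(a,s,c)): cv2.imwrite(f"pics/{n}.png",i)
t=o["tcp_pos"]; tip=np.array(t)-[0,0,.141]
us,vs=proj("side",tip).astype(int); uc,vc=proj("scene",tip).astype(int); print(us,vs,uc,vc)
uw,vw=proj("wrist",t,m).astype(int);print(uw,vw)
f=lambda i,u,v:cv2.resize(i[v-100:v+40,u-60:u+60],(400,467),interpolation=2)
cv2.imwrite("pics/g2.png",np.hstack([f(s,us,vs),f(c,uc,vc)]))
g=cv2.cvtColor(a,cv2.COLOR_BGR2GRAY);h=np.zeros_like(g);h[vw-30:vw+30,uw-30:uw+30]=(g>70)[vw-30:vw+30,uw-30:uw+30]
n,l,st,ce=cv2.connectedComponentsWithStats(h)
for i in range(1,n):
    if st[i,4]>150: print(st[i],ce[i],plane("wrist",ce[i],t[2]+.002,m).round(4))
E
```

```text
{'clock': 4.85, 'joints': [0.582, 0.4856, -0.3587, 1.5122, 0.178, 1.1792, -0.1563], 'qvel': [-0.0007, 0.0089, -0.0004, 0.0026, -0.0001, -0.0007, 0.0022], 'tau': [-0.0548, -62.9275, -4.2458, -30.4348, 0.0109, -0.0152, -0.0002], 'tcp_pos': [0.6136, -0.2779, 0.2694], 'orientation': [-3.0934, 0.5454, 0.0048], 'contact_force': [-0.8969, 0.8639, -2.4051], 'moment': [0.0635, -0.0356, -0.0067], 'grip_width': 0.0173}
323 270 305 278
311 321
[ 292  310   40   36 1104] [311.26449275 327.02083333] [ 0.613  -0.2789  0.2714]
```

View pics/g2.png

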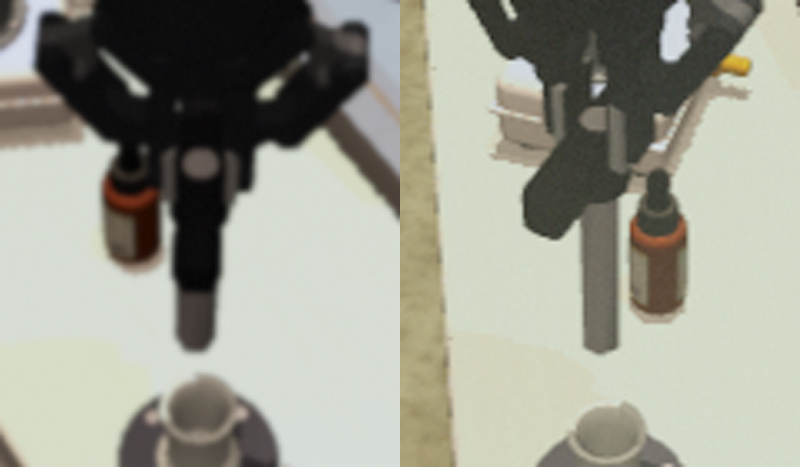

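```bash
python3 - <<'E'
from h import *
import cv2
# shaft sides: find left/right edges of shank in rows above the tip, both cameras
for n,f,u,v in (("side","s3",323,262),("scene","c3",305,268)):
    g=cv2.GaussianBlur(cv2.cvtColor(cv2.imread(f"pics/{f}.png"),6),(1,1),0).astype(int)
    for y in range(v-6,v+20,4):
        w=g[y,u-12:u+13]; d=np.diff(w); print(n,y,u-12+d[:12].argmin()+.5,u-12+12+d[12:].argmax()+.5, end=" | ")
    col=g[v-10:v+25,u-2:u+3].mean(1); print("tip v",v-10+np.diff(col).argmax()+.5)
for a,b in (((305,278.5),(321.5,269.5)),((305,278.5),(322.5,269.5))): print(tri(ray("scene",a),ray("side",b)).round(4))
E
```

```text
side 256 315.5 327.5 | side 260 315.5 327.5 | side 264 315.5 327.5 | side 268 315.5 327.5 | side 272 316.5 326.5 | side 276 317.5 324.5 | side 280 321.5 328.5 | tip v 274.5
scene 262 299.5 310.5 | scene 266 299.5 309.5 | scene 270 299.5 309.5 | scene 274 299.5 309.5 | scene 278 299.5 309.5 | scene 282 300.5 309.5 | scene 286 296.5 310.5 | tip v 283.5
[ 0.6118 -0.2748  0.1258]
[ 0.6124 -0.2777  0.1296]
```

Request:
{"fn": "arm_command", "kwargs": {"increments": [[[-0.007,0.04,0],[0,0,0.08],0],[[-0.014,0.08,0],[0,0,0.16],0],[[-0.021,0.12,0],[0,0,0.24],0],[[-0.028,0.16,0],[0,0,0.32],0],[[-0.035,0.2,0],[0,0,0.4],0],[[-0.043,0.24,0],[0,0,0.5],0],[[-0.049,0.275,0],[0,0,0.5],0],[[-0.0505,0.285,0],[0,0,0.5],0],[[-0.0505,0.285,0],[0,0,0.5],0],[[-0.0505,0.285,0],[0,0,0.5],0]]}}

```text
clock: 6.0
tcp_pos: [0.5643, 0.0053, 0.2709]
orientation: [3.132, 0.235, -0.001]
contact_force: [0.3, -1.0, -3.3]
grip_width: 0.0176
```

```bash
python3 - <<'E'
from h import *
import cv2
o=r.get_obs();print({k:np.round(v,4).tolist() for k,v in o.items()})
m=r.camera_model("wrist"); a=r.grab_frame("wrist"); s=r.grab_frame("side"); c=r.grab_frame("scene")
for n,i in zip(("w4","s4","c4"),(a,s,c)): cv2.imwrite(f"pics/{n}.png",i)
f=lambda i,u,v:cv2.resize(i[v-60:v+50,u-50:u+50],(400,440),interpolation=2)
cv2.imwrite("pics/g3.png",np.hstack([f(s,250,160),f(c,303,173)]))
E
```

```text
{'clock': 6.0, 'joints': [0.3419, 0.3295, -0.5742, 1.7676, 0.1991, 1.1033, -0.1486], 'qvel': [0.0174, 0.0034, 0.0165, -0.0061, 0.0008, -0.0002, -0.0008], 'tau': [-1.6197, -48.1361, -6.1024, -28.5203, -0.1647, -0.0247, -0.0242], 'tcp_pos': [0.5643, 0.0053, 0.2709], 'orientation': [3.1319, 0.2347, -0.001], 'contact_force': [0.3488, -1.0393, -3.2827], 'moment': [-0.0545, 0.0394, -0.0199], 'grip_width': 0.0176}
```

View pics/g3.png

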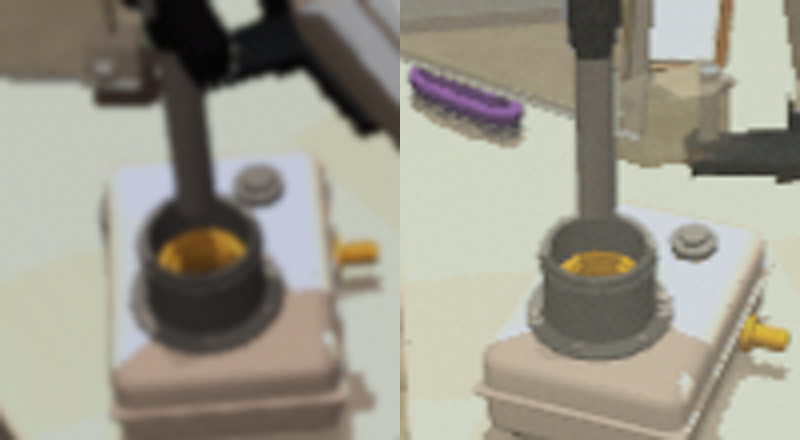

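```bash
python3 - <<'E'
from h import *
for n,t,q in (("side",(249,150),(250,159.2)),("scene",(302.25,162.8),(302.75,174))):
    print(n,"tip",plane(n,t,.1296).round(4),"rim",plane(n,q,.106).round(4),"pred tcp-down",proj(n,(.5643,.0053,.1296)).round(1),"pred rim",proj(n,(.5625,.006,.106)).round(1))
print("tri tip",tri(ray("side",(249,150)),ray("scene",(302.25,162.8))).round(4),"tri rim",tri(ray("side",(250,159.2)),ray("scene",(302.75,174))).round(4))
E
```

```text
side tip [0.5621 0.005  0.1296] rim [0.5612 0.0038 0.106 ] pred tcp-down [250.1 149.6] pred rim [250.4 158.2]
scene tip [0.5627 0.0096 0.1296] rim [0.5639 0.0047 0.106 ] pred tcp-down [302.7 164.2] pred rim [302.1 173.5]
tri tip [0.5627 0.0039 0.1325] tri rim [0.5624 0.009  0.1014]
```

Request:
{"fn": "arm_command", "kwargs": {"increments": [[[0,-0.0005,-0.015],[0,0,0],0],[[0,-0.0005,-0.025],[0,0,0],0],[[0,-0.0005,-0.033],[0,0,0],0],[[0,-0.0005,-0.039],[0,0,0],0],[[0,-0.0005,-0.043],[0,0,0],0],[[0,-0.0005,-0.045],[0,0,0],0],[[0,-0.0005,-0.045],[0,0,0],0],[[0,-0.0005,-0.045],[0,0,0],0]]}}

```text
clock: 6.95
tcp_pos: [0.5643, 0.0062, 0.2266]
orientation: [3.132, 0.237, 0.0]
contact_force: [-0.7, -2.6, -2.6]
grip_width: 0.0176
```

Request:
{"fn": "arm_command", "kwargs": {"increments": [[[0,-0.001,-0.001],[0,0,0],0],[[0,-0.002,-0.002],[0,0,0],0],[[0,-0.002,-0.004],[0,0,0],0],[[0,-0.002,-0.006],[0,0,0],0],[[0,-0.002,-0.007],[0,0,0],0],[[0,-0.002,-0.007],[0,0,0],0]]}}

```text
clock: 7.55
tcp_pos: [0.5639, 0.0045, 0.219]
orientation: [-3.132, -0.237, 0.001]
contact_force: [-0.6, 0.5, -2.9]
grip_width: 0.0172
```

Request:
{"fn": "arm_command", "kwargs": {"increments": [[[0,0,-0.001],[0,0,0],0],[[0,0,-0.002],[0,0,0],0],[[0,0,-0.003],[0,0,0],0],[[0,0,-0.004],[0,0,0],0],[[0,0,-0.004],[0,0,0],0]]}}

```text
clock: 8.05
tcp_pos: [0.5641, 0.0043, 0.2151]
orientation: [3.133, 0.237, -0.001]
contact_force: [-0.4, 0.3, -3.1]
grip_width: 0.0168
```

Request:
{"fn": "arm_command", "kwargs": {"increments": [[[0,0,-0.001],[0,0,0],0],[[0,0,-0.002],[0,0,0],0],[[0,0,-0.003],[0,0,0],0],[[0,0,-0.004],[0,0,0],0],[[0,0,-0.004],[0,0,0],0]]}}

```text
clock: 8.55
tcp_pos: [0.5662, 0.0044, 0.2136]
orientation: [3.132, 0.236, 0.008]
contact_force: [-2.5, -0.2, 9.6]
grip_width: 0.0171
```

Request:
{"fn": "arm_command", "kwargs": {"increments": [[[0,0,0.0014],[0,0,0],0],[[0,0,0.0014],[0,0,0],0]]}}

```text
clock: 8.75
tcp_pos: [0.5651, 0.0044, 0.2139]
orientation: [3.132, 0.236, 0.004]
contact_force: [-1.5, -1.8, 5.6]
grip_width: 0.0173
```

```bash
python3 - <<'E'
from h import *
import cv2
o=r.get_obs();print({k:np.round(v,4).tolist() for k,v in o.items() if k not in("tau","qvel")})
m=r.camera_model("wrist"); a=r.grab_frame("wrist"); s=r.grab_frame("side"); c=r.grab_frame("scene")
for n,i in zip(("w5","s5","c5"),(a,s,c)): cv2.imwrite(f"pics/{n}.png",i)
f=lambda i,u,v:cv2.resize(i[v-70:v+40,u-40:u+40],(320,440),interpolation=2)
cv2.imwrite("pics/g4.png",np.hstack([f(s,250,160),f(c,303,173),]))
E
```

```text
{'clock': 8.75, 'joints': [0.3265, 0.388, -0.5599, 1.8297, 0.2434, 0.9899, -0.1835], 'tcp_pos': [0.5651, 0.0044, 0.2139], 'orientation': [3.1325, 0.2365, 0.0038], 'contact_force': [-1.4975, -1.8045, 5.5674], 'moment': [0.4122, 0.6051, -0.214], 'grip_width': 0.0173}
```

View pics/g4.png

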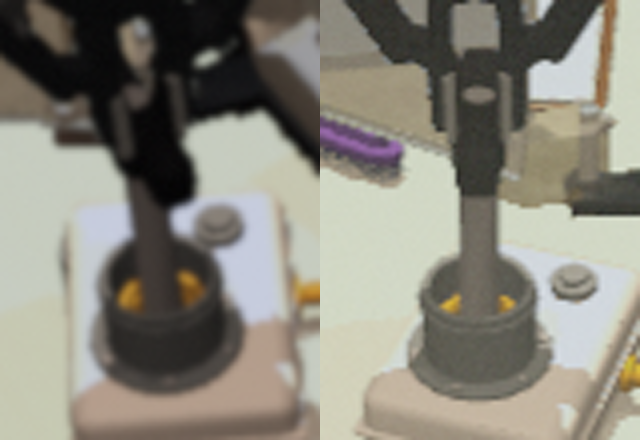

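```bash
python3 - <<'E'
from h import *
import cv2
for f,t in (("c3",(.613,-.2789,.2694)),("c4",(.5637,.0043,.2709)),("c5",(.5645,.0034,.2139))):
    g=cv2.cvtColor(cv2.imread(f"pics/{f}.png"),6)
    u,v=proj("scene",(t[0],t[1],t[2]+.002)).round().astype(int)
    w=g[v-12:v+13,u-8:u+9]; k=(w>75).astype(np.uint8)
    n,l,s,c=cv2.connectedComponentsWithStats(k); i=l[12,8] or 1+s[1:,4].argmax()
    p=c[i]+[u-8,v-12]
    zs=np.arange(-.03,.03,.0005); z=min(zs,key=lambda d:abs(proj("scene",(t[0],t[1],t[2]+d))[1]-p[1]))
    print(f,(u,v),p.round(1),s[i],"cap z - tcp z",round(z,4))
E
```

```text
c3 (np.int64(303), np.int64(212)) [306.3 215.4] [  4   9  13  16 128] cap z - tcp z -0.004
c4 (np.int64(300), np.int64(98)) [300.9  99.5] [ 5 12  9  4 31] cap z - tcp z 0.0
c5 (np.int64(302), np.int64(127)) [302.2 126.2] [ 5  9  8  5 30] cap z - tcp z 0.003
```

Request:
{"fn": "arm_command", "kwargs": {"increments": [[[-0.0005,0,0],[0,0,-0.02],0],[[-0.001,0,0],[0,0,-0.04],0],[[-0.001,0,0],[0,0,-0.06],0],[[-0.001,0,0],[0,0,-0.06],0]]}}

```text
clock: 9.3
tcp_pos: [0.5645, 0.0045, 0.2139]
orientation: [3.138, 0.142, 0.005]
contact_force: [-0.3, -1.5, 6.8]
grip_width: 0.0173
```

```bash
cat > o.py <<'E'
from h import *
o=r.get_obs();print({k:np.round(v,4).tolist() for k,v in o.items() if k in("clock","joints","tcp_pos","contact_force","moment")}); v=np.array(o["orientation"]); print("yaw deg",np.degrees(2*np.arctan2(v[1],v[0])))
from scipy.spatial.transform import Rotation as R
print("tool z",R.from_rotvec(v).as_matrix()[:,2].round(4))
E
python3 o.py
```

```text
{'clock': 9.3, 'joints': [0.3175, 0.3842, -0.5479, 1.8322, 0.2369, 0.9868, -0.2387], 'tcp_pos': [0.5645, 0.0045, 0.2139], 'contact_force': [-0.2743, -1.4651, 6.7617], 'moment': [0.5121, 0.5714, -0.0275]}
yaw deg 5.176315570848569
tool z [ 3.3e-03  1.0e-04 -1.0e+00]
```

Request:
{"fn": "arm_command", "kwargs": {"increments": [[[0,0,0],[0,0,-0.03],0],[[0,0,0],[0,0,-0.06],0],[[0,0,0],[0,0,-0.09],0],[[0,0,0],[0,0,-0.12],0],[[0,0,0],[0,0,-0.15],0],[[0,0,0],[0,0,-0.18],0],[[0,0,0],[0,0,-0.21],0]]}}

```text
clock: 10.0
tcp_pos: [0.5643, 0.0044, 0.2139]
orientation: [3.136, -0.188, 0.004]
contact_force: [-3.3, -1.0, 8.3]
grip_width: 0.0169
```

```bash
python3 o.py
```

```text
{'clock': 10.0, 'joints': [0.2847, 0.3766, -0.5054, 1.8345, 0.2167, 0.9822, -0.4314], 'tcp_pos': [0.5643, 0.0044, 0.2139], 'contact_force': [-3.3151, -0.955, 8.2928], 'moment': [-0.0702, 0.755, 0.088]}
yaw deg -6.862296579375384
tool z [ 2.7e-03 -3.0e-04 -1.0e+00]
```

Request:
{"fn": "arm_command", "kwargs": {"increments": [[[0,0,0.0006],[0,0,-0.03],0],[[0,0,0.0008],[0,0,-0.06],0],[[0,0,0.0008],[0,0,-0.09],0],[[0,0,0.0008],[0,0,-0.12],0],[[0,0,0.0008],[0,0,-0.15],0],[[0,0,0.0008],[0,0,-0.18],0],[[0,0,0.0008],[0,0,-0.21],0]]}}

```text
clock: 10.7
tcp_pos: [0.5635, 0.0042, 0.2139]
orientation: [3.098, -0.517, 0.001]
contact_force: [-1.8, -0.3, 6.6]
grip_width: 0.0173
```

```bash
python3 o.py
```

```text
{'clock': 10.7, 'joints': [0.2523, 0.3696, -0.4632, 1.8371, 0.1964, 0.9793, -0.6247], 'tcp_pos': [0.5635, 0.0042, 0.2139], 'contact_force': [-1.7704, -0.2537, 6.5669], 'moment': [-0.078, 0.5738, 0.2855]}
yaw deg -18.95252320795079
tool z [ 7.e-04 -4.e-04 -1.e+00]
```

Request:
{"fn": "arm_command", "kwargs": {"increments": [[[0,0,0],[0,0,-0.03],0],[[0,0,0],[0,0,-0.06],0],[[0,0,0],[0,0,-0.09],0],[[0,0,0],[0,0,-0.12],0],[[0,0,0],[0,0,-0.15],0],[[0,0,0],[0,0,-0.18],0]]}}

```text
clock: 11.3
tcp_pos: [0.5632, 0.0042, 0.2139]
orientation: [3.039, -0.793, 0.0]
contact_force: [-2.5, -0.5, 6.4]
grip_width: 0.0171
```

```bash
python3 o.py
```

```text
{'clock': 11.3, 'joints': [0.2244, 0.3642, -0.4277, 1.8392, 0.18, 0.9761, -0.7906], 'tcp_pos': [0.5632, 0.0042, 0.2139], 'contact_force': [-2.5416, -0.5025, 6.4074], 'moment': [-0.1163, 0.8307, 0.3175]}
yaw deg -29.26068518254362
tool z [ 1.e-04 -6.e-04 -1.e+00]
```

Request:
{"fn": "arm_command", "kwargs": {"increments": [[[-0.0005,0,0],[0,0,-0.03],0],[[-0.001,0,0],[0,0,-0.06],0],[[-0.001,0,0],[0,0,-0.09],0],[[-0.001,0,0],[0,0,-0.12],0],[[-0.001,0,0],[0,0,-0.15],0]]}}

```text
clock: 11.8
tcp_pos: [0.5624, 0.0042, 0.214]
orientation: [2.971, -1.019, 0.001]
contact_force: [-2.3, -1.0, 7.0]
grip_width: 0.0171
```

```bash
python3 o.py
```

```text
{'clock': 11.8, 'joints': [0.2017, 0.3587, -0.3986, 1.8429, 0.1665, 0.9721, -0.929], 'tcp_pos': [0.5624, 0.0042, 0.214], 'contact_force': [-2.3382, -1.0262, 7.0087], 'moment': [-0.123, 0.6422, 0.331]}
yaw deg -37.85596799462907
tool z [ 6.e-04 -6.e-04 -1.e+00]
```

Request:
{"fn": "arm_command", "kwargs": {"increments": [[[0,0,0],[0,0,-0.03],0],[[0,0,0],[0,0,-0.06],0],[[0,0,0],[0,0,-0.09],0],[[0,0,0],[0,0,-0.12],0]]}}

```text
clock: 12.2
tcp_pos: [0.5622, 0.0042, 0.214]
orientation: [2.905, -1.195, 0.001]
contact_force: [-2.2, -0.5, 7.5]
grip_width: 0.0176
```

```bash
python3 o.py
```

```text
{'clock': 12.2, 'joints': [0.1833, 0.3556, -0.3754, 1.8442, 0.156, 0.9703, -1.0399], 'tcp_pos': [0.5622, 0.0042, 0.214], 'contact_force': [-2.1787, -0.5378, 7.4925], 'moment': [-0.0734, 0.8045, 0.3504]}
yaw deg -44.73185742252345
tool z [ 2.e-04 -5.e-04 -1.e+00]
```

Request:
{"fn": "arm_command", "kwargs": {"increments": [[[0,0,0],[0,0,-0.03],0],[[0,0,0],[0,0,-0.06],0],[[0,0,0],[0,0,-0.09],0],[[0,0,0],[0,0,-0.12],0]]}}

```text
clock: 12.6
tcp_pos: [0.5621, 0.0043, 0.2139]
orientation: [2.828, -1.367, 0.0]
contact_force: [-4.0, -0.9, 7.8]
grip_width: 0.0169
```

```bash
python3 o.py
```

```text
{'clock': 12.6, 'joints': [0.1648, 0.3528, -0.3522, 1.8456, 0.1458, 0.9685, -1.1509], 'tcp_pos': [0.5621, 0.0043, 0.2139], 'contact_force': [-3.9894, -0.8909, 7.8285], 'moment': [0.0098, 0.9322, 0.3962]}
yaw deg -51.596227145732996
tool z [-2.e-04 -5.e-04 -1.e+00]
```

Request:
{"fn": "arm_command", "kwargs": {"increments": [[[-0.0005,0,0],[0,0,-0.03],0],[[-0.001,0,0],[0,0,-0.06],0],[[-0.001,0,0],[0,0,-0.09],0],[[-0.001,0,0],[0,0,-0.12],0]]}}

```text
clock: 13.0
tcp_pos: [0.5613, 0.0044, 0.214]
orientation: [2.742, -1.533, 0.001]
contact_force: [-2.8, -0.1, 7.0]
grip_width: 0.0172
```

```bash
python3 o.py
```

```text
{'clock': 13.0, 'joints': [0.1467, 0.3486, -0.3296, 1.849, 0.1357, 0.9653, -1.2617], 'tcp_pos': [0.5613, 0.0044, 0.214], 'contact_force': [-2.8468, -0.1271, 6.9798], 'moment': [-0.0547, 0.7, 0.6038]}
yaw deg -58.425096434013405
tool z [ 4.e-04 -6.e-04 -1.e+00]
```

Request:
{"fn": "arm_command", "kwargs": {"increments": [[[0,0,0],[0,0,-0.01],0],[[0,0,0],[0,0,-0.01],0],[[0,0,0],[0,0,-0.01],0],[[0,0,0],[0,0,-0.01],0]]}}

```text
clock: 13.4
tcp_pos: [0.5613, 0.0044, 0.214]
orientation: [2.735, -1.545, 0.001]
contact_force: [-3.0, -0.9, 6.1]
grip_width: 0.0171
```

```bash
python3 o.py
```

```text
{'clock': 13.4, 'joints': [0.1453, 0.3484, -0.3279, 1.8491, 0.135, 0.9653, -1.2697], 'tcp_pos': [0.5613, 0.0044, 0.214], 'contact_force': [-2.9907, -0.8741, 6.0749], 'moment': [-0.011, 0.7244, 0.5685]}
yaw deg -58.92510041859973
tool z [ 4.e-04 -6.e-04 -1.e+00]
```

Request:
{"fn": "arm_command", "kwargs": {"increments": [[[0,0,0],[0,0,-0.015],0],[[0,0,0],[0,0,-0.03],0],[[0,0,0],[0,0,-0.03],0],[[0,0,0],[0,0,-0.03],0],[[0,0,0],[0,0,-0.03],0]]}}

```text
clock: 13.9
tcp_pos: [0.5612, 0.0045, 0.214]
orientation: [2.712, -1.585, 0.001]
contact_force: [-3.1, -0.8, 7.8]
grip_width: 0.0169
```

```bash
python3 o.py
```

```text
{'clock': 13.9, 'joints': [0.1407, 0.3478, -0.3223, 1.8495, 0.1325, 0.9649, -1.2974], 'tcp_pos': [0.5612, 0.0045, 0.214], 'contact_force': [-3.0788, -0.839, 7.8133], 'moment': [-0.0399, 0.7394, 0.6622]}
yaw deg -60.62638196875497
tool z [ 3.e-04 -6.e-04 -1.e+00]
```

```bash
python3 - <<'E'
from h import *
import cv2
cv2.imwrite("pics/w6.png",r.grab_frame("wrist")); cv2.imwrite("pics/c6.png",r.grab_frame("scene")); cv2.imwrite("pics/s6.png",r.grab_frame("side"))
for f,(u,v),w in (("w1",(494,252),15),("w2",(313,249),18),("w3",(311,327),28),("w4",(311,327),28),("w5",(311,327),28),("w6",(311,327),28)):
    g=cv2.cvtColor(cv2.imread(f"pics/{f}.png"),6)[v-w:v+w,u-w:u+w]
    for t in (cv2.threshold(g,0,255,cv2.THRESH_OTSU)[0],):
        ct=max(cv2.findContours((g>t).astype(np.uint8),0,1)[0],key=cv2.contourArea)
        e=cv2.fitEllipse(ct); print(f,t,np.round(e[0],2)+[u-w,v-w],np.round(e[1],2),cv2.contourArea(ct))
a=[cv2.resize(cv2.imread(f"pics/{f}.png")[v-90:v+30,u-45:u+45],(390,520),interpolation=2) for f,u,v in (("s6",250,160),("c6",303,173))]
cv2.imwrite("pics/g6.png",np.hstack(a))
E
```

```text
w1 140.0 [493.82 251.54] [16.93 19.64] 259.5
w2 86.0 [313.2  249.03] [22.19 23.52] 407.5
w3 70.0 [311.28 327.02] [34.56 38.77] 1050.5
w4 72.0 [311.3 327.1] [34.67 38.73] 1052.5
w5 72.0 [311.55 301.08] [ 5.3  28.48] 92.0
w6 62.0 [310.66 301.19] [ 5.56 27.28] 96.5
```

View pics/g6.png

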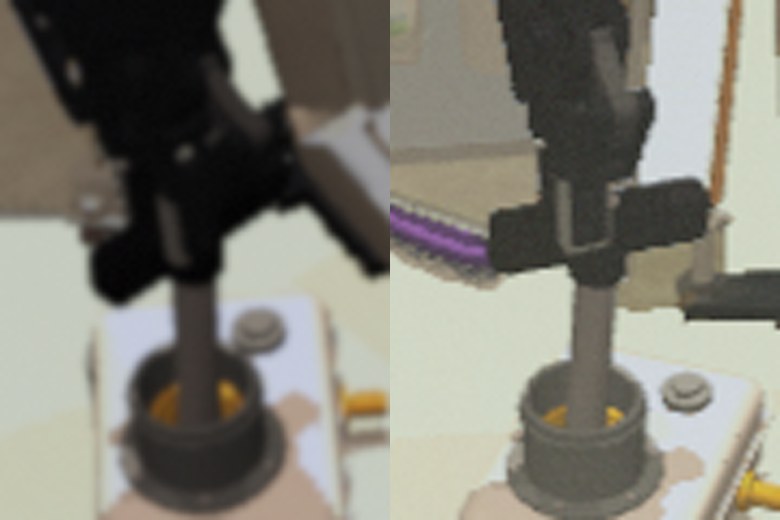

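```bash
python3 - <<'E'
from h import *
import cv2
for z in (.173,.1787,.1855): print(z,proj("scene",(.5625,.0045-.0135,z)).round(1),proj("side",(.5625-.003,.0045-.0130,z)).round(1))
g=cv2.cvtColor(cv2.imread("pics/w6.png"),6); 
cv2.imwrite("pics/w6c.png",cv2.resize(cv2.convertScaleAbs(cv2.imread("pics/w6.png")[200:440,200:420],alpha=1.8),None,fx=2.2,fy=2.2))
E
```

```text
0.173 [300.  150.2] [246.9 139. ]
0.1787 [299.9 147.6] [246.5 136.7]
0.1855 [299.8 144.6] [246.1 133.9]
```

View pics/w6c.png

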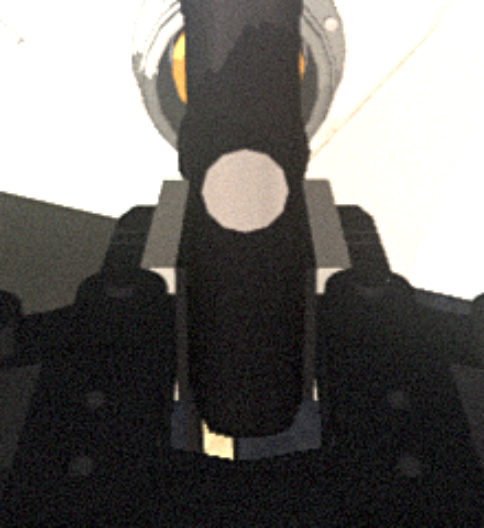

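Request:
{"fn": "arm_command", "kwargs": {"increments": [[[0,0,0.001],[0,0,0.06],0],[[0,0,0.0015],[0,0,0.12],0],[[0,0,0.0015],[0,0,0.15],0],[[0,0,0.0015],[0,0,0.15],0],[[0,0,0.0015],[0,0,0.15],40],[[0,0,0.0015],[0,0,0.15],70],[[0,0,0.0015],[0,0,0.15],70],[[0,0,0.0015],[0,0,0.15],70],[[0,0,0.0015],[0,0,0.15],70]]}}

```text
clock: 14.95
tcp_pos: [0.5614, 0.0045, 0.2153]
orientation: [-2.822, 1.379, -0.001]
contact_force: [0.1, 0.5, -0.2]
grip_width: 0.0598
```

```bash
python3 o.py; cat > cap.py <<'E'
from h import *
import cv2,sys
from scipy.spatial.transform import Rotation as R
zc=float(sys.argv[1]); u,v,w=map(int,sys.argv[2:5]); f=sys.argv[5]
o=r.get_obs(); m=r.camera_model("wrist"); a=r.grab_frame("wrist"); cv2.imwrite(f"pics/{f}.png",a)
g=cv2.cvtColor(a,6)
k=np.zeros_like(g); s=slice(v-w,v+w),slice(u-w,u+w); t=cv2.threshold(g[s],0,255,cv2.THRESH_OTSU)[0] if len(sys.argv)<7 else float(sys.argv[6]); k[s]=g[s]>t
for ct in cv2.findContours(k,0,1)[0]:
    if cv2.contourArea(ct)>250:
        e=cv2.fitEllipse(ct); p=plane("wrist",e[0],zc,m); print(t,"cap px",np.round(e[0],1),np.round(e[1],1),"world",p.round(4),"minus tcp",(p-o["tcp_pos"]).round(4))
        print("height from 13mm size", (m["camera_matrix"][0][0]*.013/max(e[1])).__round__(4))
E
python3 cap.py 0.210 311 286 45 w7
```

```text
{'clock': 14.95, 'joints': [0.1641, 0.3497, -0.351, 1.8465, 0.1434, 0.9695, -1.158], 'tcp_pos': [0.5614, 0.0045, 0.2153], 'contact_force': [0.0888, 0.4811, -0.1842], 'moment': [0.0247, 0.0163, 0.0315]}
yaw deg 307.9028236055591
tool z [ 5.e-04  1.e-04 -1.e+00]
98.0 cap px [309.7 289.3] [34.7 36.6] world [0.5694 0.0115 0.21  ] minus tcp [ 0.0081  0.0071 -0.0053]
height from 13mm size 0.1318
98.0 cap px [273.8 292. ] [20.2 81.3] world [0.5602 0.0216 0.21  ] minus tcp [-0.0012  0.0171 -0.0053]
height from 13mm size 0.0594
98.0 cap px [346.5 293.6] [ 19.8 102. ] world [ 0.5766 -0.0006  0.21  ] minus tcp [ 0.0153 -0.0051 -0.0053]
height from 13mm size 0.0473
```

Request:
{"fn": "arm_command", "kwargs": {"increments": [[[0.004,0.0035,-0.004],[0,0,0],70],[[0.008,0.007,-0.01],[0,0,0],70],[[0.008,0.007,-0.01],[0,0,0],70],[[0.008,0.007,-0.01],[0,0,0],30],[[0.008,0.007,-0.01],[0,0,0],0],[[0.008,0.007,-0.01],[0,0,0],0],[[0.008,0.007,-0.01],[0,0,0],0],[[0.008,0.007,-0.01],[0,0,0],0]], "newtons": 120}}

```text
clock: 15.8
tcp_pos: [0.5691, 0.012, 0.206]
orientation: [-2.822, 1.378, -0.0]
contact_force: [-2.9, 1.3, 5.9]
grip_width: 0.0176
```

```bash
python3 o.py; python3 cap.py 0.210 311 327 40 w8 70
```

```text
{'clock': 15.8, 'joints': [0.1489, 0.3727, -0.3503, 1.8371, 0.1528, 0.9576, -1.1759], 'tcp_pos': [0.5691, 0.012, 0.206], 'contact_force': [-2.8519, 1.31, 5.8551], 'moment': [0.3843, 0.6756, 0.1712]}
yaw deg 307.95050908248976
tool z [ 4.e-04  5.e-04 -1.e+00]
70.0 cap px [311.3 325.2] [36.3 39. ] world [0.5697 0.0125 0.21  ] minus tcp [0.0005 0.0005 0.004 ]
height from 13mm size 0.1238
```

Request:
{"fn": "arm_command", "kwargs": {"increments": [[[-0.002,-0.001,0],[0.01,-0.012,0],0],[[-0.004,-0.0025,0],[0.022,-0.024,0],0],[[-0.006,-0.004,0],[0.034,-0.036,0],0],[[-0.0072,-0.005,0],[0.04,-0.043,0],0],[[-0.0072,-0.005,0],[0.04,-0.043,0],0],[[-0.0072,-0.005,0],[0.04,-0.043,0],0]]}}

```text
clock: 16.45
tcp_pos: [0.5629, 0.0068, 0.2062]
orientation: [-2.772, 1.354, -0.036]
contact_force: [-0.2, 1.4, 5.8]
grip_width: 0.0174
```

```bash
python3 o.py; python3 cap.py 0.210 311 327 40 w8 70
```

```text
{'clock': 16.45, 'joints': [0.1946, 0.3428, -0.3653, 1.8832, 0.1123, 0.8883, -1.1255], 'tcp_pos': [0.5629, 0.0068, 0.2062], 'contact_force': [-0.2118, 1.35, 5.8066], 'moment': [0.2455, -0.0187, 0.2389]}
yaw deg 307.9361389457847
tool z [ 0.0457  0.0405 -0.9981]
70.0 cap px [311.3 325.2] [36.3 38.8] world [0.5632 0.007  0.21  ] minus tcp [0.0002 0.0002 0.0038]
height from 13mm size 0.1244
```

Request:
{"fn": "arm_command", "kwargs": {"increments": [[[0,0,0],[0,0,-0.03],0],[[0,0,0],[0,0,-0.06],0],[[0,0,0],[0,0,-0.09],0],[[0,0,0],[0,0,-0.11],0],[[0,0,0],[0,0,-0.11],0]]}}

```text
clock: 17.0
tcp_pos: [0.5629, 0.0068, 0.2062]
orientation: [-2.695, 1.504, -0.041]
contact_force: [-0.9, 0.5, 7.2]
grip_width: 0.0176
```

```bash
python3 o.py
```

```text
{'clock': 17.0, 'joints': [0.1726, 0.3381, -0.3417, 1.8873, 0.109, 0.8828, -1.2333], 'tcp_pos': [0.5629, 0.0068, 0.2062], 'contact_force': [-0.9125, 0.4638, 7.2185], 'moment': [0.2332, 0.0513, 0.4964]}
yaw deg 301.6711728433366
tool z [ 0.0496  0.035  -0.9982]
```

Request:
{"fn": "arm_command", "kwargs": {"increments": [[[0,0,0],[0,0,-0.02],0],[[0,0,0],[0,0,-0.04],0],[[0,0,0],[0,0,-0.045],0],[[0,0,0],[0,0,-0.045],0],[[0,0,0],[0,0,-0.045],0],[[0,0,0],[0,0,-0.045],0]]}}

```text
clock: 17.6
tcp_pos: [0.5629, 0.0068, 0.2062]
orientation: [-2.662, 1.564, -0.042]
contact_force: [0.2, 0.9, 6.6]
grip_width: 0.0177
```

```bash
python3 o.py
```

```text
{'clock': 17.6, 'joints': [0.1639, 0.3363, -0.3324, 1.8889, 0.1077, 0.8808, -1.2768], 'tcp_pos': [0.5629, 0.0068, 0.2062], 'contact_force': [0.2408, 0.8679, 6.6327], 'moment': [0.1011, 0.0864, 0.6141]}
yaw deg 299.1378382307208
tool z [ 0.051   0.0327 -0.9982]
```

Request:
{"fn": "arm_command", "kwargs": {"increments": [[[0,0,0],[0,0,0.07],0],[[0,0,0],[0,0,0.14],0],[[0,0,0.002],[0,0,0.19],0],[[0,0,0.006],[0,0,0.19],0],[[0,0,0.012],[0,0,0.19],0],[[0,0,0.02],[0,0,0.19],0],[[0,0,0.03],[0,0,0.19],0],[[0,0,0.045],[0,0,0.19],0],[[0,0,0.06],[0,0,0.19],0],[[0,0,0.07],[0,0,0.19],0]]}}

```text
clock: 18.6
tcp_pos: [0.5628, 0.0067, 0.2779]
orientation: [-2.795, 1.306, -0.036]
contact_force: [0.1, 0.3, -3.0]
grip_width: 0.016
```

```bash
python3 o.py; python3 cap.py 0.281 311 322 45 w9 70
python3 - <<'E'
from h import *
import cv2
s=r.grab_frame("side"); c=r.grab_frame("scene"); cv2.imwrite("pics/s9.png",s); cv2.imwrite("pics/c9.png",c)
t=np.array(r.get_obs()["tcp_pos"])
for n,i in (("side",s),("scene",c)):
    g=cv2.cvtColor(i,6).astype(int); 
    for dz in (-.075,-.09,-.105,-.12,-.13):
        u,v=proj(n,t+[0,0,dz]); ui,vi=int(round(u)),int(round(v)); d=np.diff(cv2.GaussianBlur(g.astype(np.float32),(3,3),0)[vi,ui-14:ui+15]); L=ui-14+d[:14].argmin()+.5; Rr=ui+d[14:].argmax()+.5
        print(n,dz,(round(u,1),round(v,1)),L,Rr,(L+Rr)/2-u)
E
```

```text
{'clock': 18.6, 'joints': [0.2156, 0.269, -0.3821, 1.8046, 0.0755, 1.037, -1.0626], 'tcp_pos': [0.5628, 0.0067, 0.2779], 'contact_force': [0.0854, 0.3359, -2.9906], 'moment': [-0.086, 0.0975, -0.0791]}
yaw deg 309.9040560088549
tool z [ 0.0448  0.0415 -0.9981]
70.0 cap px [346.7 286.8] [18.1 28.5] world [0.5821 0.0065 0.281 ] minus tcp [ 0.0193 -0.0002  0.0031]
height from 13mm size 0.1695
side -0.075 (np.float64(244.8), np.float64(121.0)) 234.5 258.5 1.728847320823661
side -0.09 (np.float64(245.7), np.float64(127.2)) 245.5 255.5 4.802639191571302
side -0.105 (np.float64(246.6), np.float64(133.3)) 246.5 256.5 4.898808362912405
side -0.12 (np.float64(247.5), np.float64(139.2)) 246.5 256.5 4.0165535568937685
side -0.13 (np.float64(248.1), np.float64(143.0)) 247.5 256.5 3.9399918533773928
scene -0.075 (np.float64(300.9), np.float64(132.4)) 289.5 314.5 1.0910440923847773
scene -0.09 (np.float64(301.1), np.float64(139.3)) 288.5 313.5 -0.1219351878174848
scene -0.105 (np.float64(301.3), np.float64(145.9)) 300.5 313.5 5.669862311935503
scene -0.12 (np.float64(301.5), np.float64(152.5)) 301.5 312.5 5.4662776706688305
scene -0.13 (np.float64(301.7), np.float64(156.7)) 301.5 312.5 5.333044741976323
```

```bash
python3 - <<'E'
from h import *
import cv2
for f in("w8","w9"):
  g=cv2.cvtColor(cv2.imread(f"pics/{f}.png"),6)
  for t in(60,80,100,130,160):
    for ct in cv2.findContours((g[180:400,240:390]>t).astype(np.uint8),1,1)[0]:
        A=cv2.contourArea(ct)
        if 500<A<2500:
            e=cv2.fitEllipse(ct)
            if abs(A/(np.pi*e[1][0]*e[1][1]/4)-1)<.08: print(f,t,np.round(e[0],1)+[240,180],np.round(e[1],1),A)
# tip: profile down the shank in both views
t=np.array([.5628,.0067,.2779])
for n,f,du in(("side","s9",4),("scene","c9",5.4)):
    im=cv2.imread(f"pics/{f}.png"); u,v=proj(n,t+[0,0,-.14]).round().astype(int); u=int(u+du)
    print(n,u,v,[tuple(int(x) for x in im[y,u-1:u+2].mean(0)) for y in range(v-6,v+12)])
E
```

```text
w8 60 [311.3 325.2] [36.4 39.2] 1119.5
w8 80 [311.3 325.2] [36.  38.7] 1090.5
w8 100 [311.1 325.2] [35.2 37.8] 1043.5
w9 60 [313. 264.] [36.9 37.8] 1091.0
w9 80 [313. 264.] [36.4 37.4] 1066.0
w9 100 [313.  263.9] [35.9 36.9] 1039.5
side 253 146 [(44, 47, 53), (44, 47, 53), (44, 47, 53), (44, 47, 53), (44, 47, 52), (44, 47, 52), (44, 47, 53), (47, 50, 55), (52, 56, 60), (55, 58, 63), (48, 51, 54), (42, 44, 46), (39, 42, 44), (39, 41, 44), (40, 42, 44), (38, 43, 46), (40, 56, 67), (45, 91, 118)]
scene 307 160 [(92, 104, 108), (94, 104, 110), (91, 101, 107), (91, 102, 107), (93, 103, 110), (91, 101, 107), (91, 101, 108), (92, 102, 106), (94, 103, 108), (88, 99, 104), (90, 100, 106), (91, 100, 106), (121, 132, 135), (114, 123, 126), (88, 98, 99), (84, 92, 93), (83, 92, 94), (82, 92, 92)]
```

Request:
{"fn": "arm_command", "kwargs": {"increments": [[[0.002,-0.012,0.003],[0,0,0],0],[[0.006,-0.04,0.005],[0,0,0],0],[[0.011,-0.075,0.005],[0,0,0],0],[[0.017,-0.11,0.005],[0,0,0],0],[[0.023,-0.15,0.005],[0,0,0],0],[[0.029,-0.19,0.005],[0,0,0],0],[[0.035,-0.23,0.005],[0,0,0],0],[[0.04,-0.26,0.005],[0,0,0],0],[[0.043,-0.28,0.005],[0,0,0],0],[[0.044,-0.29,0.005],[0,0,0],0]]}}

```text
clock: 19.75
tcp_pos: [0.6053, -0.2864, 0.279]
orientation: [-2.795, 1.311, -0.029]
contact_force: [0.6, 0.3, -2.9]
grip_width: 0.0159
```

Request:
{"fn": "arm_command", "kwargs": {"increments": [[[0,0,0],[0,0,0],0],[[0,0,0],[0,0,0],0],[[0,0,0],[0,0,0],0]]}}

```text
clock: 20.05
tcp_pos: [0.6064, -0.2812, 0.2802]
orientation: [-2.797, 1.302, -0.031]
contact_force: [0.4, -0.4, -2.0]
grip_width: 0.0157
```

```bash
python3 o.py; cat > line.py <<'E'
from h import *
import cv2,sys
f=sys.argv[1]; ti=float(sys.argv[2]) if len(sys.argv)>2 else .14
t=np.array(r.get_obs()["tcp_pos"]); a=r.grab_frame("wrist"); cv2.imwrite(f"pics/w{f}.png",a)
g=cv2.cvtColor(a,6)
for ct in cv2.findContours((g[180:400,240:390]>80).astype(np.uint8),1,1)[0]:
    A=cv2.contourArea(ct)
    if 500<A<2500:
        e=cv2.fitEllipse(ct)
        if abs(A/(np.pi*e[1][0]*e[1][1]/4)-1)<.08: print("cap",np.round(e[0],1)+[240,180],np.round(e[1],1))
N=[];tips=[]
for n in("side","scene"):
    im=r.grab_frame(n); cv2.imwrite(f"pics/{n}{f}.png",im); g=cv2.GaussianBlur(cv2.cvtColor(im,6).astype(np.float32),(3,3),0)
    uv0=proj(n,t-[0,0,.09]);uv1=proj(n,t-[0,0,.17]); P=[]
    for y in range(int(uv0[1]),int(uv1[1])+1):
        u=uv0[0]+(uv1[0]-uv0[0])*(y-uv0[1])/(uv1[1]-uv0[1]); w=np.arange(int(u)-16,int(u)+18); row=g[y,w]; th=(row.min()+np.percentile(row,90))/2
        k=np.flatnonzero(row<th)
        if len(k)<4: continue
        seg=max(np.split(k,np.flatnonzero(np.diff(k)>1)+1),key=len); P.append((y,w[seg[0]],w[seg[-1]],row.min()))
    P=np.array(P); wd=P[:,2]-P[:,1]; print(n,"rows",P[:,0].min(),P[:,0].max(),"L",P[:,1].astype(int).tolist(),"R",P[:,2].astype(int).tolist())
E
python3 line.py 10
```

```text
{'clock': 20.05, 'joints': [0.5454, 0.4455, -0.2513, 1.5376, 0.0591, 1.1452, -0.5756], 'tcp_pos': [0.6064, -0.2812, 0.2802], 'contact_force': [0.3585, -0.3957, -2.0025], 'moment': [-0.0821, 0.035, 0.0082]}
yaw deg 310.0922240559649
tool z [ 0.0416  0.0426 -0.9982]
cap [313.  263.9] [36.5 37.4]
side rows 252.0 278.0 L [318, 318, 318, 318, 318, 318, 318, 318, 318, 318, 318, 317, 317, 317, 317, 317, 317, 318, 318, 319, 320, 320, 320, 320, 312, 312, 312] R [328, 328, 328, 328, 327, 327, 327, 327, 327, 327, 327, 327, 327, 327, 326, 326, 326, 326, 325, 324, 324, 323, 323, 323, 317, 318, 319]
scene rows 253.0 287.0 L [302, 302, 302, 302, 302, 302, 302, 302, 302, 302, 302, 302, 302, 302, 302, 302, 302, 302, 302, 302, 302, 301, 301, 301, 302, 302, 303, 304, 304, 305, 304, 301, 290, 289, 285] R [316, 316, 316, 317, 317, 317, 317, 317, 317, 317, 317, 317, 317, 317, 317, 317, 317, 317, 314, 313, 313, 313, 313, 312, 312, 312, 311, 310, 310, 310, 309, 308, 296, 295, 293]
```

```bash
cat > ln.py <<'E'
from h import *
def shaft(s0,s1,c0,c1,tips,tipc):
    n=[]
    for cam,a,b in(("side",s0,s1),("scene",c0,c1)):
        o,d0=ray(cam,a);_,d1=ray(cam,b); k=np.cross(d0,d1); n.append((k/np.linalg.norm(k),o))
    d=np.cross(n[0][0],n[1][0]); d*=np.sign(d[2])/np.linalg.norm(d)
    # point on line at z: solve
    def at(z): 
        A=np.array([n[0][0],n[1][0],[0,0,1]]); return np.linalg.solve(A,[n[0][0]@n[0][1],n[1][0]@n[1][1],z])
    T=tri(ray("side",tips),ray("scene",tipc)); print("dir",d.round(3),"tri tip",T.round(4),"line at .14",at(.14).round(4),"at .17",at(.17).round(4)); return d,at
E
python3 - <<'E'
from ln import *
shaft((323,252),(321.6,266),(307.4,253),(306.9,277),(321.3,269.5),(306.8,278.5))
t=np.array(r.get_obs()["tcp_pos"]);print(t.round(4))
for n in("side","scene"): print(n,proj(n,(.6134,-.2785,.06)).round(1),proj(n,(.6134,-.2785,.14)).round(1))
E
```

```text
dir [ 0.037 -0.04   0.998] tri tip [ 0.6132 -0.2702  0.1194] line at .14 [ 0.6143 -0.2696  0.14  ] at .17 [ 0.6154 -0.2709  0.17  ]
[ 0.6062 -0.2823  0.2803]
side [323.  291.2] [323.2 266.7]
scene [306.6 305.6] [305.6 274.4]
```

```bash
python3 - <<'E'
from ln import *
print(plane("scene",(307.6,326.4),.007).round(4),plane("side",(322.4,307.6),.007).round(4),"tri",tri(ray("scene",(307.6,326.4)),ray("side",(322.4,307.6))).round(4))
for z in(.12,.125,.13,.135): print(z,plane("scene",(306.8,278.5),z).round(4),plane("side",(321.3,269.5),z).round(4))
# tip bottom profiles along shaft centre
import cv2
for n,u in(("side",321),("scene",307)):
    im=cv2.imread(f"pics/{n}10.png"); print(n,[int(x) for x in cv2.cvtColor(im,6)[258:295,u-1:u+2].mean(1)])
E
```

```text
[ 0.6149 -0.2832  0.007 ] [ 0.6114 -0.2819  0.007 ] tri [ 0.6134 -0.2762 -0.004 ]
0.12 [ 0.6136 -0.27    0.12  ] [ 0.6127 -0.2712  0.12  ]
0.125 [ 0.6143 -0.2741  0.125 ] [ 0.6118 -0.274   0.125 ]
0.13 [ 0.615  -0.2782  0.13  ] [ 0.6109 -0.2768  0.13  ]
0.135 [ 0.6158 -0.2823  0.135 ] [ 0.61   -0.2796  0.135 ]
side [64, 65, 64, 64, 63, 64, 63, 62, 62, 62, 63, 63, 74, 115, 171, 205, 214, 216, 217, 217, 216, 216, 215, 216, 216, 206, 177, 146, 130, 118, 109, 101, 98, 94, 92, 91, 88]
scene [110, 110, 111, 111, 111, 111, 109, 108, 111, 110, 110, 112, 110, 109, 107, 107, 108, 108, 107, 107, 106, 107, 107, 172, 210, 212, 213, 214, 214, 214, 213, 213, 214, 213, 214, 213, 213]
```

```bash
python3 - <<'E'
from ln import *
p=np.array([.613,-.2785,.128])
J=np.vstack([np.stack([(proj(n,p+e)-proj(n,p))/.001 for e in np.eye(3)*.001],1) for n in("side","scene")])
print(J.round(0)); 
for du in((0,-3.2,2.1,-3.0),(0.2,-3.2,1.6,-3.0)):
    d,res,_,_=np.linalg.lstsq(J,np.array(du),rcond=None); print((d*1000).round(1),res, (p+d).round(4))
print(tri(ray("side",(321.5,266.8)),ray("scene",(306.9,276.4))).round(4))
E
```

```text
[[ 601. -193.    2.]
 [-166. -519. -321.]
 [ 634.   97.  -13.]
 [  66. -490. -410.]]
[ 2.1  6.1 -0.2] [0.15391072] [ 0.6151 -0.2724  0.1278]
[1.8 4.4 2.1] [0.01652672] [ 0.6148 -0.2741  0.1301]
[ 0.6137 -0.2688  0.124 ]
```

```bash
python3 - <<'E'
from ln import *
m=r.camera_model("wrist")
for zc in(.268,.271,.276,.283):
    c=plane("wrist",(313,263.9),zc,m); print(zc,c.round(4),"lean",((c-[.615,-.2735,0])[:2]/.143).round(3)); 
M=np.array(m["camera_from_world"]); print("depths",[(M[2,:3]@plane("wrist",(313,263.9),z,m)+M[2,3]).round(4) for z in(.268,.271,.276,.283)], "size-depth", 371.4*.013/37.6, "ref w8", 371.4*.013/39.0)
E
```

```text
0.268 [ 0.621  -0.2707  0.268 ] lean [0.042 0.02 ]
0.271 [ 0.6216 -0.2701  0.271 ] lean [0.046 0.024]
0.276 [ 0.6227 -0.2692  0.276 ] lean [0.054 0.03 ]
0.283 [ 0.6243 -0.2679  0.283 ] lean [0.065 0.039]
depths [np.float64(0.1466), np.float64(0.1434), np.float64(0.1383), np.float64(0.131)] size-depth 0.1284095744680851 ref w8 0.1238
```

Request:
{"fn": "arm_command", "kwargs": {"increments": [[[-0.003,-0.0025,0],[0.01,-0.018,0],0],[[-0.006,-0.005,-0.005],[0.02,-0.036,0],0],[[-0.0095,-0.008,-0.015],[0.03,-0.054,0],0],[[-0.0095,-0.008,-0.03],[0.03,-0.054,0],0],[[-0.0095,-0.008,-0.042],[0.03,-0.054,0],0],[[-0.0095,-0.008,-0.05],[0.03,-0.054,0],0],[[-0.0095,-0.008,-0.05],[0.03,-0.054,0],0],[[-0.0095,-0.008,-0.05],[0.03,-0.054,0],0]]}}

```text
clock: 21.0
tcp_pos: [0.5969, -0.2912, 0.23]
orientation: [-2.75, 1.283, -0.086]
contact_force: [-0.1, 0.3, -1.8]
grip_width: 0.016
```

```bash
python3 o.py; python3 line.py 11; python3 - <<'E'
from ln import *
import cv2
m=r.camera_model("wrist"); t=r.get_obs()["tcp_pos"]
print("cap",plane("wrist",(313,263.9),t[2]-.005,m).round(4))
for n,u in(("side",(320,322,324)),("scene",(304,306,308))):
    im=cv2.imread(f"pics/{n}11.png"); g=cv2.cvtColor(im,6)
    for k in u: print(n,k,[int(x) for x in g[272:325,k]])
for n in("side","scene"): print(n,"mouth",proj(n,(.6134,-.2785,.06)).round(1))
E
```

```text
{'clock': 21.0, 'joints': [0.6007, 0.4663, -0.2644, 1.6297, 0.0196, 0.996, -0.5158], 'tcp_pos': [0.5969, -0.2912, 0.23], 'contact_force': [-0.0596, 0.3231, -1.8187], 'moment': [-0.1094, 0.1291, -0.0379]}
yaw deg 309.9882042674383
tool z [ 0.0954  0.0717 -0.9929]
cap [313.1 263.9] [36.5 37.8]
side rows 276.0 300.0 L [317, 317, 317, 318, 318, 318, 318, 317, 317, 317, 317, 316, 316, 315, 314, 314, 314, 314, 314, 315, 315, 316, 318, 301, 301] R [327, 327, 327, 327, 327, 327, 327, 327, 327, 327, 327, 328, 330, 331, 332, 332, 332, 332, 331, 331, 330, 329, 328, 312, 311]
scene rows 279.0 310.0 L [300, 300, 300, 300, 300, 300, 300, 300, 301, 301, 301, 301, 301, 301, 301, 301, 301, 301, 301, 301, 301, 302, 302, 301, 299, 298, 298, 298, 298, 298, 298, 299] R [310, 310, 310, 310, 310, 310, 311, 311, 311, 311, 311, 311, 311, 311, 311, 311, 311, 311, 311, 311, 311, 311, 310, 311, 312, 312, 312, 312, 312, 312, 312, 312]
cap [ 0.6135 -0.2788  0.2257]
side 320 [66, 65, 64, 65, 64, 65, 64, 65, 64, 64, 63, 64, 65, 64, 63, 64, 68, 75, 85, 92, 93, 93, 90, 87, 89, 89, 103, 125, 141, 140, 122, 98, 87, 87,
[... 729 characters left out ...]
7, 134, 133, 132, 131, 131, 129, 129, 128, 122, 166, 164, 126, 126, 124, 125, 128, 130, 132, 131]
scene 306 [108, 108, 107, 109, 109, 110, 110, 113, 109, 110, 107, 106, 108, 108, 107, 108, 109, 109, 106, 107, 109, 107, 106, 106, 106, 106, 105, 107, 107, 107, 109, 147, 144, 140, 138, 135, 137, 133, 131, 132, 131, 131, 134, 155, 171, 128, 120, 126, 125, 129, 126, 128, 131]
scene 308 [105, 109, 106, 105, 107, 108, 109, 105, 106, 108, 106, 110, 108, 106, 107, 108, 107, 104, 107, 108, 106, 105, 106, 102, 107, 106, 104, 105, 103, 105, 102, 150, 147, 139, 139, 137, 138, 136, 134, 133, 133, 132, 129, 165, 165, 127, 124, 125, 126, 127, 129, 128, 130]
side mouth [323.  291.2]
scene mouth [306.6 305.6]
```

Request:
{"fn": "arm_command", "kwargs": {"increments": [[[0,0,-0.01],[0,0,0],0],[[0,0,-0.018],[0,0,0],0],[[0,0,-0.025],[0,0,0],0],[[0,0,-0.032],[0,0,0],0],[[0,0,-0.038],[0,0,0],0],[[0,0,-0.043],[0,0,0],0],[[0,0,-0.043],[0,0,0],0]]}}

```text
clock: 21.85
tcp_pos: [0.596, -0.2914, 0.186]
orientation: [-2.75, 1.284, -0.083]
contact_force: [0.3, -0.1, -2.0]
grip_width: 0.0157
```

Request:
{"fn": "arm_command", "kwargs": {"increments": [[[0,0,-0.007],[0,0,0],0],[[0,0,-0.014],[0,0,0],0],[[0,0,-0.02],[0,0,0],0],[[0,0,-0.024],[0,0,0],0],[[0,0,-0.027],[0,0,0],0],[[0,0,-0.027],[0,0,0],0]]}}

```text
clock: 22.45
tcp_pos: [0.5962, -0.2915, 0.1595]
orientation: [-2.75, 1.284, -0.084]
contact_force: [0.4, 0.2, -3.0]
grip_width: 0.0161
```

Request:
{"fn": "arm_command", "kwargs": {"increments": [[[0,0,-0.002],[0,0,0],0],[[0,0,-0.004],[0,0,0],0],[[0,0,-0.006],[0,0,0],0],[[0,0,-0.007],[0,0,0],0],[[0,0,-0.007],[0,0,0],0]]}}

```text
clock: 22.95
tcp_pos: [0.5987, -0.2929, 0.1579]
orientation: [-2.75, 1.285, -0.095]
contact_force: [-6.3, 0.9, 20.8]
grip_width: 0.0161
```

Request:
{"fn": "arm_command", "kwargs": {"increments": [[[0,0,0.004],[0,0,0],0],[[0,0,0.005],[0,0,0],0],[[0,0,0.005],[0,0,0],30],[[0,0,0.005],[0,0,0],60],[[0,0,0.005],[0,0,0],70],[[0,0,0.005],[0,0,0],70],[[0,0,0.005],[0,0,0],70],[[0,0,0.005],[0,0,0],70]]}}

```text
clock: 23.75
tcp_pos: [0.5965, -0.2916, 0.158]
orientation: [-2.75, 1.284, -0.086]
contact_force: [0.3, 0.6, -0.7]
grip_width: 0.06
```

```bash
python3 o.py; python3 line.py 12
```

```text
{'clock': 23.75, 'joints': [0.5954, 0.5399, -0.2574, 1.6913, 0.0389, 0.8626, -0.5205], 'tcp_pos': [0.5965, -0.2916, 0.158], 'contact_force': [0.2959, 0.5982, -0.7463], 'moment': [-0.055, 0.061, 0.0123]}
yaw deg 309.94856839192806
tool z [ 0.0953  0.0714 -0.9929]
cap [313.6 268.9] [36.2 37.4]
side rows 298.0 319.0 L [317, 302, 301, 301, 301, 300, 314, 315, 315, 315, 316, 299, 299, 299, 299, 299, 299, 300, 300, 301, 312, 312] R [327, 312, 311, 310, 309, 309, 331, 331, 330, 330, 329, 308, 308, 309, 309, 310, 312, 313, 315, 308, 318, 329]
scene rows 308.0 335.0 L [298, 298, 297, 292, 291, 290, 288, 287, 287, 287, 286, 286, 285, 284, 284, 284, 283, 283, 283, 283, 283, 283, 283, 283, 283, 284, 284, 285] R [312, 312, 312, 312, 312, 312, 311, 309, 303, 312, 312, 301, 294, 294, 294, 293, 293, 293, 293, 293, 294, 294, 288, 288, 297, 299, 300, 302]
```

Request:
{"fn": "arm_command", "kwargs": {"increments": [[[-0.001,-0.0008,0.01],[0,0,0],85],[[-0.003,-0.002,0.03],[0,0,0],100],[[-0.006,-0.0045,0.06],[0,0,0],100],[[-0.009,-0.0065,0.09],[0,0,0],100],[[-0.012,-0.009,0.12],[0,0,0],100],[[-0.012,-0.009,0.14],[0,0,0],100],[[-0.012,-0.009,0.14],[0,0,0],100],[[-0.012,-0.009,0.14],[0,0,0],100],[[-0.012,-0.009,0.14],[0,0,0],100]]}}

```text
clock: 24.8
tcp_pos: [0.5839, -0.3003, 0.2968]
orientation: [-2.75, 1.284, -0.083]
contact_force: [1.0, 0.2, -0.1]
grip_width: 0.0857
```

```bash
python3 - <<'E'
from h import *
import cv2
o=r.get_obs(); print(np.round(o["tcp_pos"],4),np.round(o["contact_force"],2))
m=r.camera_model("wrist")
for q in range(2):
    m=r.camera_model("wrist");a=r.grab_frame("wrist"); g=cv2.cvtColor(a,6); u,v=proj("wrist",(.6134,-.2785,.15),m).astype(int); print("pred",u,v)
    for t in(70,90,110,140):
      for ct in cv2.findContours((g[v-50:v+50,u-50:u+50]>t).astype(np.uint8),1,1)[0]:
        A=cv2.contourArea(ct)
        if 120<A<900:
            e=cv2.fitEllipse(ct)
            if abs(A/(np.pi*e[1][0]*e[1][1]/4)-1)<.1: c=np.array(e[0])+[u-50,v-50]; print(t,c.round(1),np.round(e[1],1),plane("wrist",c,.15,m).round(4))
cv2.imwrite("pics/wf.png",a)
a0=cv2.imread("pics/scene.png");a1=r.grab_frame("scene");s0=cv2.imread("pics/side.png");s1=r.grab_frame("side")
for n,x0,x1,rs in(("scene",a0,a1,dict(bottle=(255,275,312,334),cup=(395,430,270,303),jar=(370,425,305,352),foot=(308,346,280,335))),("side",s0,s1,dict(bottle=(225,250,290,315),cup=(378,410,338,368),jar=(340,392,358,404),foot=(290,330,296,350)))):
    for k,(a,b,c,d) in rs.items(): print(n,k,"mean diff",np.abs(x0[a:b,c:d].astype(int)-x1[a:b,c:d]).mean().round(1))
E
```

```text
[ 0.5839 -0.3003  0.2968] [ 0.98  0.17 -0.06]
pred 313 201
90 [313.6 205.2] [19.6 19.9] [ 0.6113 -0.2807  0.15  ]
110 [313.7 205.3] [19.3 19.4] [ 0.6113 -0.2808  0.15  ]
140 [313.7 205.3] [18.8 19. ] [ 0.6112 -0.2808  0.15  ]
pred 313 201
90 [313.6 205.2] [19.4 20. ] [ 0.6112 -0.2806  0.15  ]
110 [313.6 205.2] [19.2 19.5] [ 0.6113 -0.2806  0.15  ]
140 [313.6 205.3] [18.6 19. ] [ 0.6112 -0.2806  0.15  ]
scene bottle mean diff 26.7
scene cup mean diff 8.1
scene jar mean diff 4.7
scene foot mean diff 7.8
side bottle mean diff 13.6
side cup mean diff 18.7
side jar mean diff 22.3
side foot mean diff 23.1
```

```bash
python3 -c "
from bench import r
print(r.hand_in(), r.get_obs()['clock'])"
```

```text
the job is handed in; nothing more can be done
the job is handed in; nothing more can be done
```

I tightened the plug onto its seal with the T-handle key, put the key back in its holder and handed the job in at about 25 s of the 72 s. The hand-in gives no verdict, so the result below rests on my own readings.

- **Dropping in:** The key met no rim on the way down, so by chance the hexagons matched where I first lowered it. I confirmed the drop by height: after a fresh grip, the tip came out at the socket floor to within about 2 mm.
- **Tightening:** The plug turned at about 0.3 N m, then the moment rose steeply at the seal. I tightened to 0.66 N m, released and regripped the key to straighten it, then tightened again to about 0.61 N m. That is inside the 0.4 to 0.8 N m band.
- **Putting back:** The tip reached the holder's foot with 21 N of push, and I then released it. The last wrist view showed the key's top at rest about 3 mm from the holder's axis, a lean of about 0.02 rad. The gripper was open, with no contact force on it.

**What did not go smoothly:**
- **Key slipping:** The key slid along its bar in the grip, by about 12 mm at the plug and 20 mm on pulling it out. It leaned by roughly 0.07 rad, under the 0.12 rad limit. I regripped once and tilted the tool to make up for it.
- **Camera heights:** My estimates of the tip's height from the fixed cameras disagreed by 5 to 10 mm, so I relied on contact and the wrist camera instead.
- **Bottle, jar and cup:** I compared before and after pictures only numerically. The differences were not clean because the shadows and the arm had moved, so this check is inconclusive. I felt no unexpected contact, and by the measured positions the tool and key stayed clear of all three.

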